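# Third hand at the rod-locking fixture

## Robot

A 7-joint arm with a two-finger parallel gripper is mounted at the origin on the work surface; the furniture and walls round the work are solid. World frame = base frame: x ahead of the robot, y to its left, z up, the work surface at z = 0. Lengths are in mm, angles in rad, forces in N, time in s.
With the tool pointing down it reaches from about 425 to 1025 mm from the base axis. Payload 3.6 kg.
Tool frame: the origin (TCP) lies at the very end of the fingers, on their centre line; the grasp point (between the pads) lies 19 mm behind it; z points along the fingers, x is the direction in which the jaws open and shut, and the axes are right-handed (so a half turn about z gives the same grasp; the last joint's range is limited). The gripper opens to 85 mm and grips with 20 to 120 N. Pads are 22 mm wide; open, the fingers measure 114 mm over their backs; the gripper's body (76 mm by 85 mm) begins 54 mm behind the grasp point. The pads swing forward as they close: fully open they stand 13 mm farther back than shut.
Start: joints at [1.038, 0.591, 0.048, 1.609, -0.033, 0.943, -0.034], TCP at [308.021, -656.318, 231.302] pointing down, gripper open.
Joint ranges: [-2.69, 2.69], [-0.47, 2.24], [-1.27, 1.36], [0.19, 2.51], [-1.53, 4.68], [0.08, 2.07], [-3.09, 3.09]. Speed limits (rad/s): [2.57, 2.57, 3.14, 3.14, 3.14, 3.14, 3.14].

## Interface

Orientations are given as a unit quaternion [x, y, z, w].
In Python, from station import monitor, viewer, workorder gives the robot as it stands.
- The arm moves only by the shell command python3 -m creep 'ROWS'. ROWS is JSON, a list of rows, each an object with "turn": the turn, a rotation vector about the world's x, y, z in units of 6 degrees (1.0 is 6 degrees), a list of three; "xyz": the shift along the world's x, y, z in m, a list of three; "gripper": the closure, from 0 (fully open) to 1 (shut). In form: [{"turn": [ax, ay, az], "xyz": [x, y, z], "gripper": gripper}, ...]. A call has 1 to 5 rows; each row is the pose to reach, as a shift and turn from the pose measured when the call began; what a row does not reach only later rows make up. A row lasts 1/8 s, in which the tool goes at most 62.5 mm and 10.7 degrees, less where a joint would pass 70% of its speed; a pose out of reach is approached as far as the arm can. A call with a gripper value outside its range is refused whole. The fingers move at their own pace and stop on an object; the grip force is fixed at half the most. Time passes only in rows, so rows that repeat a pose let the fingers close. It gives the time, the measured TCP pose, the force and the opening at its end, in the units of the state.
- monitor.observe(): the state, without advancing time (a new reading comes with each control period).
- viewer.get_image(name): name is "scene" or "side" or "wrist"; returns the picture (400x640x3 uint8, red, green, blue); there is no depth.
- viewer.get_calibration(name): a dict with "fov_y" (degrees; the focal length in pixels is half the picture's height over the tangent of half this angle, whatever the lens; pixels are square), "cx", "cy" (the principal point, pixels), "xyz" and "orientation" of the camera in the world. Camera axes: x right, y up, looking along -z (the intrinsics and any distortion apply to the point x, -y, -z); pixel columns grow to the right and rows downward; lengths in mm; the calibration is good to about 2 mm. A picture is of the moment at which its call begins: read the wrist's pose just before it. get_calibration takes no time and is no camera call; for the wrist camera it gives the pose at the moment of the call.
- workorder.sign_off(): hands the job in, once; it reports no verdict.
The state is a dict: "t": time; "joint_pos": joint angles; "joint_velocities": joint speeds; "effort": joint torques, N m; "ee_pos": TCP position; "ee_rot": TCP orientation; "wrist_force": force on the tool from outside, world axes, zero at the start; "ft_torque": the same for the moment, N m; "width": opening from 0.0 (shut) to 1.0 (fully open).
Only numpy, scipy, OpenCV 4.12 (cv2) and the standard library are available. Lean on these libraries where they do the work, as an engineer would, in place of code of your own. Each camera call takes 0.05 s, during which the arm holds its last target.

## Task

A specimen stand is being put together: take the longest of the three steel rods out of the wooden block, stand it upright in the socket of the grey stand foot, fully down, and let go of it. Then slide the foot along the fixture's guides against the sprung stop plate, and keep pressing it there with a steady 10 newtons or so, the plate pushed back about half its travel (between the two scribed lines) and never run onto its end stop, so that a colleague can turn the knob at the back and tighten the foot's lock screw on the rod. Finish while still pressing, do not let go, and leave the shorter rods and the things lying round about alone.

Things in the scene. Friction and masses are not known exactly. Their poses are not given: they have to be found in the camera images.
- fixture: Locking fixture, fixed: dark steel bed 280x120x12 mm. Origin: centre of its underside on the table; x runs from its loading end (-140 mm, near the robot) to the far end, z up. Guide rails, 10 mm wide, 10 mm high over the bed, inner faces at y = +-30.5 mm, x = -60 to +30 mm, form the foot's channel. A 62 mm high bracket at x = 88 to 98 mm, black knob behind it, carries the sprung stop plate.
- stop_slide (a joint): How far the sprung stop plate is pushed back along the fixture's +x, in m: 0 at rest, end stop at 0.026. The springs push back with 2.4 N at 0 plus 0.6 N per mm (10.2 N at 13 mm). Two light lines scribed across the bed's margins beside the plate mark where its front face stands at 7 and 19 mm (6.6 and 13.8 N).
- stop_plate: Upright steel stop plate, 92 mm wide, 8 mm thick, from 13 to 55 mm over the table. Origin at the middle of its front face (which looks along the fixture's -x), 38 mm over the table; at rest at x = +45 mm in the fixture's frame; it moves with joint stop_slide.
- foot: Grey foot of a specimen stand, about 0.45 kg, loose in the fixture's channel, at first 20 to 50 mm short of the stop plate. 120 mm long (x), 56 wide. Origin: centre of its underside, on the bed 12 mm over the table; x points to the stop plate. Near part (x -60 to +12 mm): tongue 20 mm high; far part (+12 to +60): boss 44 mm wide, 40 mm high with the rod socket; its flat far end meets the plate.
- socket (a point): Centre of the mouth of the round rod socket, on top of the foot's boss: hole 14.2 mm wide, 30 mm deep, 36 mm from the foot's centre towards the stop plate, 40 mm above the foot's underside.
- foot_near_end (a point): Middle of the foot's flat near end face (towards the robot), where it can be pushed; 10 mm above the foot's underside, 96 mm from the socket along the foot.
- rod_block: Wooden storage block 160 x 50 x 50 mm, fixed to the table, with three holes 15 mm wide and 40 mm deep in a row along its x at -50, 0 and +50 mm. Origin at the centre of its underside.
- rod_long: The longest of three plain steel rods: 12 mm round, 170 mm long, 0.13 kg, standing in one of the three holes of the wooden block (its foot 10 mm over the table). Origin at the centre of its lower end; its z runs up along the rod; the lower edge is chamfered 1 mm.
- rod_middle: Middle rod, 12 mm round, 130 mm long, standing in the block; origin at the centre of its lower end. Leave it there.
- rod_short: Short rod, 12 mm round, 100 mm long, standing in the block; origin at the centre of its lower end. Leave it there.
- shell_large: Large tortoise shell, 184 x 278 x 117 mm; bystander. Origin at the centre of its underside.
- shell_small: Small tortoise shell with upright rim plates, 148 x 182 x 87 mm; bystander. Origin at the centre of its underside.
- specimen_jar: Jar with green cap, 54 mm wide, 104 mm high; bystander. Origin at the centre of its underside.
- calliper: Steel vernier calliper, 206 x 71 x 10 mm, lying flat; bystander. Origin at the centre of its underside.
- tape: Roll of green tape, 67 mm wide, 19 mm high, lying flat; bystander. Origin at the centre of its underside.

How it is judged (in metres and radians):
On the way, in this order (a step that is already met when the one before it is completed fails the run):
1. the longest rod stands upright in the foot's socket, fully down, and the fingers have let go of it (horizontal distance between rod_long and socket below 0.006 m and z of rod_long in the frame of foot between 0.006 and 0.014 m and angle between rod_long's own z axis and vertical below 0.12 rad and contact force between rod_long and the fingers below 0.1 N), for 0.2 s.
2. the foot is pressed against the stop plate, the plate standing between its two lines (contact force between foot and stop_plate between 6 and 15 N and value of joint stop_slide between 0.007 and 0.019 m and angle between the x axis of foot and the x axis of fixture, either way round below 0.06 rad and angle between foot's own z axis and vertical below 0.04 rad and z of foot in the frame of fixture below 0.015 m), for 0.3 s.
At the end, for the whole second after the job is handed in: Ends pressing. For the last second the longest rod stands in the socket (within 4 mm of its bottom, 7 degrees of upright, fingers off it); the foot, flat and square within 0.06 rad, is held by the robot against the stop plate with 6 to 15 N, the plate 7 to 19 mm back, at rest (all of step 1 and all of step 2 and contact force between any of the fingers, the arm and foot above 3 N and linear speed of foot below 0.01 m/s); the arm keeps its last pose, push and grip.
It fails at once if the stop plate was run onto its end stop (value of joint stop_slide above 0.0252 m).
It fails at once if one of the shorter rods was moved (distance of any of rod_middle, rod_short from where it was at the start of the episode above 0.03 m).
It fails at once if a thing lying round about was pushed away (distance of any of shell_large, shell_small, specimen_jar, calliper, tape from where it was at the start of the episode above 0.03 m).
It also fails if it takes over 58 s, if anything falls off the work surface, if the arm or the gripper's body presses on something with over 40 N, if the wrist force passes 120 N, or if a joint passes its speed limit or range.

## Working session

There is one attempt and no reset: what is moved stays moved. The work goes in short steps, Python scripts to look and compute and a shell command to move; the robot and the scene stay as the last step left them, time stands still between calls to the robot, and variables do not carry over. Pictures are saved under pics/ and viewed, and the job is handed in when it is done.

```bash
ls; mkdir -p pics; python3 - <<'E'
from station import monitor, viewer
import cv2
print(monitor.observe())
for n in ("scene","side","wrist"):
    print(n,viewer.get_calibration(n))
    cv2.imwrite(f"pics/{n}0.png",cv2.cvtColor(viewer.get_image(n),cv2.COLOR_RGB2BGR))
E
```

```text
pics
{'t': 0.0, 'joint_pos': array([ 1.03853047,  0.59210141,  0.0483097 ,  1.60984323, -0.03332362,
        0.94270293, -0.03368298]), 'joint_velocities': array([-0.00072915, -0.00045064,  0.00117679,  0.00080752,  0.00071414,
        0.00078343, -0.0012964 ]), 'effort': array([ 2.48899960e-05, -5.48686337e+01,  1.54674802e+00, -1.98124713e+01,
        9.39932303e-03,  8.73064011e-03, -8.81032634e-06]), 'ee_pos': array([ 307.64588127, -655.56505932,  230.14614159]), 'ee_rot': array([ 8.44064144e-01, -5.36241043e-01, -9.78362046e-04, -5.54918701e-04]), 'wrist_force': array([ 0.57594362, -0.33041256,  0.51682055]), 'ft_torque': array([-0.02381751,  0.00526774,  0.01591934]), 'width': 1.0004999948557745}
scene {'fov_y': 52.289326664705285, 'cx': 323.9919346394898, 'cy': 202.42181148429228, 'xyz': array([ 41.69827748, 773.81939179, 686.38889946]), 'orientation': array([-0.12959122,  0.43207451,  0.86035253, -0.23729993])}
side {'fov_y': 43.24441341500429, 'cx': 323.2422322088791, 'cy': 209.6269231287463, 'xyz': array([ -221.34396714, -1057.79694585,   919.83871819]), 'orientation': array([ 0.46246255, -0.1367741 , -0.25784251,  0.83722068])}
wrist {'fov_y': 62.17170891306079, 'cx': 314.62250981539165, 'cy': 200.4794770161222, 'xyz': array([ 377.32276903, -621.67266276,  371.82458951]), 'orientation': array([-0.12990172,  0.0836955 , -0.52961773,  0.83404177])}
```

View pics/scene0.png

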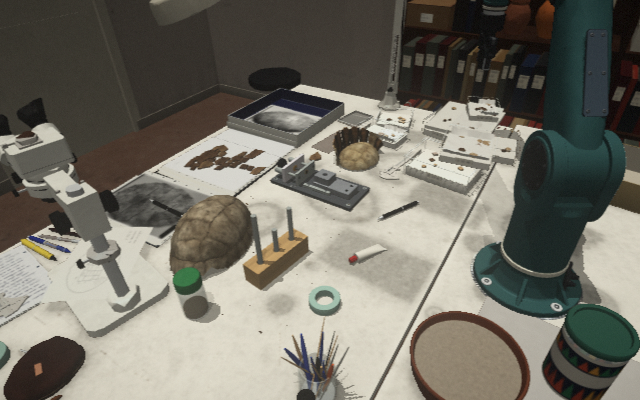

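View pics/side0.png

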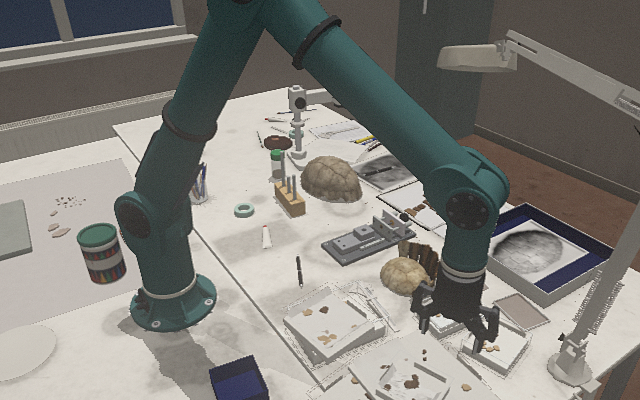

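View pics/wrist0.png

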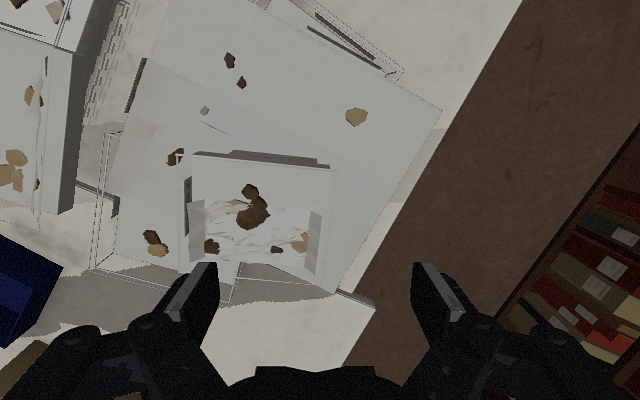

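The scene view shows the block with three rods at about (277,260) and the fixture at about (320,180). The side view shows both as well. I'll zoom in on them.

```bash
cat > h.py <<'E'
import numpy as np, cv2
from scipy.spatial.transform import Rotation as R
from station import viewer, monitor
def cal(n):
    c=dict(viewer.get_calibration(n)); c['f']=200/np.tan(np.radians(c['fov_y'])/2); c['R']=R.from_quat(c['orientation']).as_matrix(); return c
def proj(c,P):
    p=(np.atleast_2d(P)-c['xyz'])@c['R']; return np.c_[c['cx']+c['f']*p[:,0]/-p[:,2], c['cy']-c['f']*p[:,1]/-p[:,2]]
def ray(c,uv):
    d=np.array([(uv[0]-c['cx'])/c['f'],-(uv[1]-c['cy'])/c['f'],-1.]); return c['R']@d
def onz(c,uv,z):
    d=ray(c,uv); return c['xyz']+d*(z-c['xyz'][2])/d[2]
def tri(c1,u1,c2,u2):
    A=np.zeros((3,3));b=np.zeros(3);
    for c,u in((c1,u1),(c2,u2)):
        d=ray(c,u);d/=np.linalg.norm(d);M=np.eye(3)-np.outer(d,d);A+=M;b+=M@c['xyz']
    p=np.linalg.solve(A,b)
    return p,[np.linalg.norm(np.cross(p-c['xyz'],ray(c,u)/np.linalg.norm(ray(c,u)))) for c,u in((c1,u1),(c2,u2))]
def snap(n,f):
    im=cv2.cvtColor(viewer.get_image(n),cv2.COLOR_RGB2BGR); cv2.imwrite(f"pics/{f}.png",im); return im
def crop(f,x,y,w,h,s,o):
    im=cv2.imread(f"pics/{f}.png")[y:y+h,x:x+w]; cv2.imwrite(f"pics/{o}.png",cv2.resize(im,None,fx=s,fy=s,interpolation=cv2.INTER_CUBIC))
E
python3 - <<'E'
from h import *
crop("scene0",235,130,145,160,3.6,"s0c")
crop("side0",260,150,160,120,5,"d0c")
E
```

```text
(no output)
```

View pics/s0c.png

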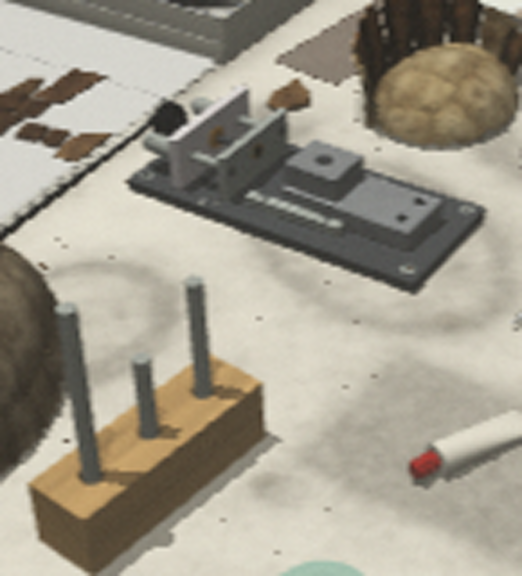

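View pics/d0c.png

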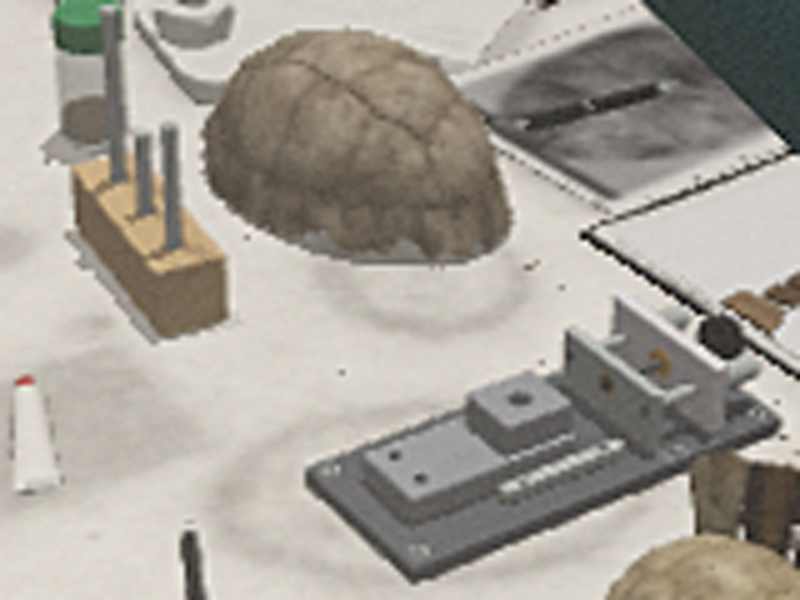

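```bash
python3 - <<'E'
from h import *
np.set_printoptions(precision=1,suppress=True)
cs,cd=cal("scene"),cal("side")
s=lambda x,y:((x+.5)/3.6-.5+235,(y+.5)/3.6-.5+130)
d=lambda x,y:((x+.5)/5-.5+260,(y+.5)/5-.5+150)
L={'long top':((67,310),(110,8),180),'short top':((142,358),(143,133),110),'mid top':((194,282),(170,125),140),
'long base':((91,478),(119,180),50),'short base':((149,434),(146,213),50),'mid base':((203,392),(174,248),50),
'socket':((324,159),(519,398),52),'bed near L':((415,288),(307,475),12),'bed near R':((483,211),(415,578),12)}
for k,(a,b,z) in L.items():
    p,e=tri(cs,s(*a),cd,d(*b)); print(k,p,np.array(e),onz(cs,s(*a),z)[:2],onz(cd,d(*b),z)[:2])
for k,a,z in [('bed far',(130,182),12)]: print(k,onz(cs,s(*a),z))
for k,a,z in [('bed farR',(778,425),12)]: print(k,onz(cd,d(*a),z))
E
```

```text
long top [512.2 298.6 179. ] [2.9 2.9] [507.3 301.5] [515.4 300.3]
short top [504.8 248.1 109.2] [2.2 2.2] [501.4 250.2] [507.  249.1]
mid top [497.9 199.6 138.7] [2.4 2.4] [493.7 202.7] [500. 200.]
long base [512.3 299.5  46.8] [2.1 2.1] [507.4 302.9] [512.3 296.3]
short base [504.9 249.7  46.7] [1.8 1.8] [500.3 253.4] [504.5 246.3]
mid base [497.5 199.6  46.6] [1.2 1.2] [493.7 203.3] [496.3 195.7]
socket [573.1 -78.   51.8] [1.7 1.7] [570.8 -76.2] [575.2 -77. ]
bed near L [457.2 -18.1   5.6] [2.8 2.8] [450.1  -8.7] [455.9 -23.7]
bed near R [ 455.8 -135.5    5.7] [0.4 0.4] [ 451.4 -126.6] [ 451.6 -141.6]
bed far [727.2 -18.   12. ]
bed farR [ 726.1 -146.9   12. ]
```

The triangulated heights and the 50 mm hole pitch match the given sizes. The long rod is at about (512,299) and the socket at about (573,-78). On the way to the rod I'll stop above the fixture for a wrist picture.

```bash
python3 -m creep '[{"turn":[0,0,1.5],"xyz":[0.02,0.05,0.015],"gripper":0},{"turn":[0,0,3],"xyz":[0.04,0.1,0.03],"gripper":0},{"turn":[0,0,4.5],"xyz":[0.06,0.155,0.045],"gripper":0},{"turn":[0,0,6],"xyz":[0.08,0.21,0.06],"gripper":0},{"turn":[0,0,7.5],"xyz":[0.1,0.265,0.07],"gripper":0}]'
python3 -m creep '[{"turn":[0,0,0.9],"xyz":[0.02,0.055,0.0],"gripper":0},{"turn":[0,0,1.8],"xyz":[0.04,0.11,0.0],"gripper":0},{"turn":[0,0,1.8],"xyz":[0.06,0.165,0],"gripper":0},{"turn":[0,0,1.8],"xyz":[0.08,0.22,0.0],"gripper":0},{"turn":[0,0,1.8],"xyz":[0.1,0.25,0.0],"gripper":0}]'
python3 -m creep '[{"turn":[0,0,0],"xyz":[0.0,0.0,0.0],"gripper":0},{"turn":[0,0,0],"xyz":[0.0,0.0,0.0],"gripper":0}]'
python3 - <<'E'
from h import *
print(monitor.observe()['ee_pos'],monitor.observe()['ee_rot']);print(cal("wrist")); snap("wrist","w1")
E
```

```text
t: 0.78
ee_pos: [408.3, -389.0, 301.0]
ee_rot: [0.985, -0.17, -0.001, 0.0]
wrist_force: [1.0, -0.1, 0.8]
width: 1.0
t: 1.4
ee_pos: [508.5, -135.3, 301.1]
ee_rot: [0.997, -0.074, -0.001, -0.0]
wrist_force: [0.6, 0.2, 0.3]
width: 0.997
t: 1.65
ee_pos: [507.8, -136.0, 300.8]
ee_rot: [0.997, -0.075, -0.001, 0.0]
wrist_force: [-0.8, -0.6, -0.1]
width: 0.999
[ 507.83303464 -135.97381476  300.78317299] [ 9.97216614e-01 -7.45486872e-02 -1.22508492e-03  1.28752461e-04]
{'fov_y': 62.17170891306079, 'cx': 314.62250981539165, 'cy': 200.4794770161222, 'xyz': array([518.48154911, -57.6292647 , 442.35251744]), 'orientation': array([-0.15423769,  0.0126267 , -0.07343705,  0.98521993]), 'f': np.float64(331.7289321890542), 'R': array([[ 0.98889513,  0.14080827,  0.04753367],
       [-0.14859832,  0.94163547,  0.30206155],
       [-0.00222663, -0.30577062,  0.9521026 ]])}
```

View pics/w1.png

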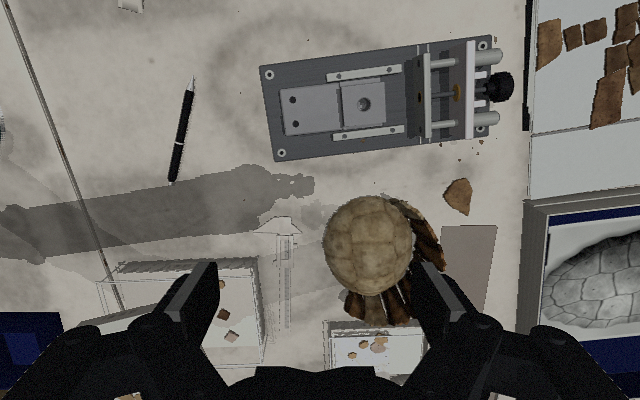

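The wrist picture shows the whole fixture, from (260,65) to (515,160), with the socket at about (364,104). I'll enlarge it.

```bash
python3 - <<'E'
from h import *
crop("w1",250,25,265,145,3,"w1c")
E
```

```text
(no output)
```

View pics/w1c.png

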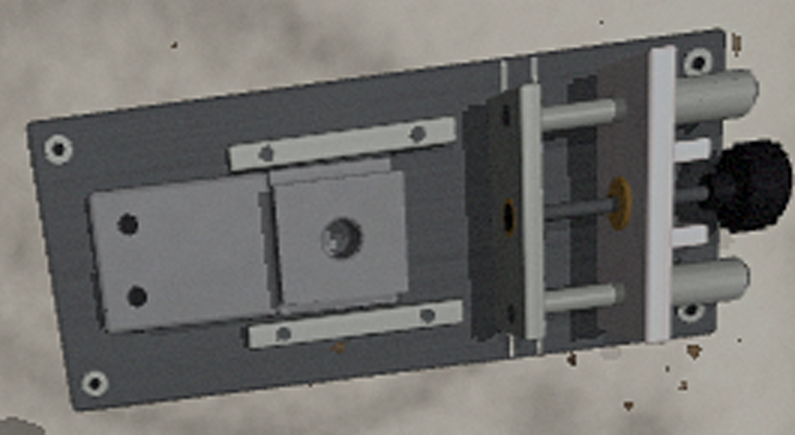

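```bash
python3 - <<'E'
from h import *
np.set_printoptions(precision=1,suppress=True)
c=cal("wrist")
w=lambda x,y:((x+.5)/3-.5+250,(y+.5)/3-.5+25)
B=np.array([onz(c,w(*p),12)[:2] for p in [(30,123),(75,409),(722,30),(716,335)]]); print(B)
print("widths",np.linalg.norm(B[0]-B[1]),np.linalg.norm(B[0]-B[2]),np.linalg.norm(B[1]-B[3]),"centre",B.mean(0))
ax=(B[2]+B[3]-B[0]-B[1]);print("yaw deg",np.degrees(np.arctan2(ax[1],ax[0])))
S=onz(c,w(341,238),52);print("socket",S)
N=np.array([onz(c,w(*p),32)[:2] for p in [(91,193),(107,330)]]);print("near top",N,np.linalg.norm(N[0]-N[1]),"mid",N.mean(0),"to socket",np.linalg.norm(S[:2]-N.mean(0)))
a=S[:2]-N.mean(0);print("foot yaw",np.degrees(np.arctan2(a[1],a[0])))
for p in [(522,85),(527,337)]: print("plate top front",onz(c,w(*p),55))
for p in [(505,60),(534,58)]: print("line",onz(c,w(*p),12))
cs=cal("scene");cd=cal("side")
for q in ("scene","side"): print(q,proj(cal(q),[S]))
E
```

```text
[[ 456.8  -16.3]
 [ 453.  -133.4]
 [ 731.1  -23.9]
 [ 729.7 -143. ]]
widths 117.08305169129731 274.38974533479586 276.90111217972304 centre [592.6 -79.1]
yaw deg -1.7835686024338597
socket [570.3 -77.4  52. ]
near top [[478.1 -46.8]
 [475.  -99.8]] 53.10436289700339 mid [476.6 -73.3] to socket 93.82195127678882
foot yaw -2.45611885481008
plate top front [639.4 -34.6  55. ]
plate top front [ 636.8 -124.4   55. ]
line [646.7 -21.9  12. ]
line [658.  -22.9  12. ]
scene [[325.  173.7]]
side [[362.2 229.8]]
```

```bash
python3 -m creep '[{"turn":[0,0,0],"xyz":[0,0.06,0.0],"gripper":0},{"turn":[0,0,0],"xyz":[0.0,0.12,0.0],"gripper":0},{"turn":[0,0,0],"xyz":[0,0.18,0],"gripper":0},{"turn":[0,0,0],"xyz":[0,0.24,0.0],"gripper":0},{"turn":[0,0,0],"xyz":[0,0.3,0.0],"gripper":0}]'
python3 -m creep '[{"turn":[0,0,0],"xyz":[0,0.06,-0.01],"gripper":0},{"turn":[0,0,0],"xyz":[0.0,0.12,-0.02],"gripper":0},{"turn":[0,0,0],"xyz":[0,0.135,-0.04],"gripper":0},{"turn":[0,0,0],"xyz":[0.0,0.135,-0.04],"gripper":0},{"turn":[0,0,0],"xyz":[0.0,0.135,-0.04],"gripper":0}]'
python3 - <<'E'
from h import *
print(monitor.observe()['ee_pos'],monitor.observe()['ee_rot']); snap("wrist","w2");snap("side","d2");snap("scene","s2")
crop("s2",180,150,160,150,4,"s2c"); crop("d2",240,100,160,120,5,"d2c")
E
```

```text
t: 2.33
ee_pos: [508.0, 162.5, 300.7]
ee_rot: [0.997, -0.078, -0.001, 0.001]
wrist_force: [0.7, -0.4, -0.3]
width: 0.999
t: 2.95
ee_pos: [509.0, 294.8, 260.9]
ee_rot: [0.997, -0.079, -0.001, 0.002]
wrist_force: [-0.1, -0.4, 0.6]
width: 1.0
[508.98205476 294.81915212 260.85175462] [ 9.96849498e-01 -7.92934441e-02 -8.33730212e-04  1.71240732e-03]
```

View pics/w2.png

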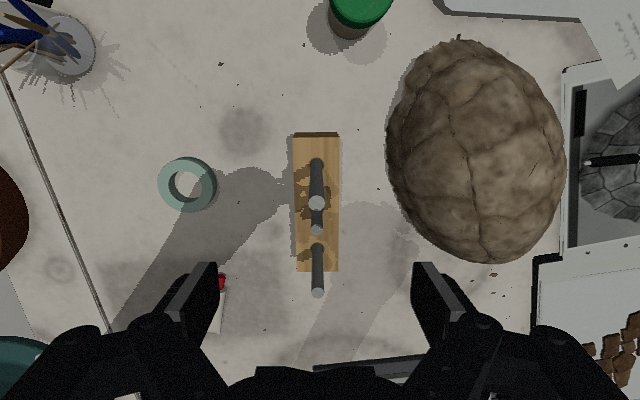

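View pics/s2c.png

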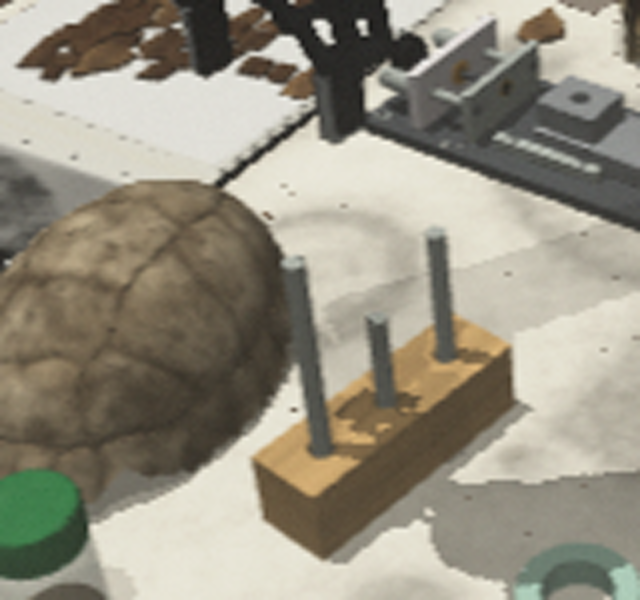

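View pics/d2c.png

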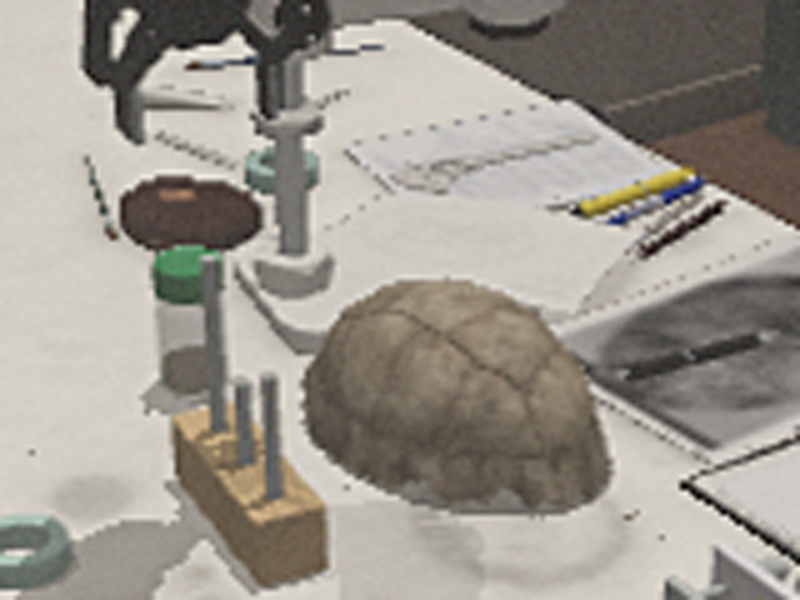

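The wrist picture shows the long rod's top at about (316,202), the short rod's at (317,230) and the middle rod's at (317,293).

```bash
python3 - <<'E'
from h import *
np.set_printoptions(precision=1,suppress=True)
c=cal("wrist");print(c['xyz'])
for n,p,z in [("long",(316,202),180),("long base",(316.5,163),50),("short",(317,230),110),("mid",(317.5,293),140)]: print(n,onz(c,p,z))
cs,cd=cal("scene"),cal("side")
s=lambda x,y:((x+.5)/4-.5+180,(y+.5)/4-.5+150)
d=lambda x,y:((x+.5)/5-.5+240,(y+.5)/5-.5+100)
for n,a,b in [("long",(293,262),(209,258)),("mid",(435,233),(269,376))]: print(n,tri(cs,s(*a),cd,d(*b)))
t=monitor.observe()['ee_pos']
print("tcp in wrist",proj(c,[t]))
im=cv2.imread("pics/w2.png")[180:320,260:400]; cv2.imwrite("pics/w2c.png",cv2.resize(im,None,fx=4,fy=4,interpolation=cv2.INTER_CUBIC))
E
```

```text
[520.1 374.1 403. ]
long [509.5 301.8 180. ]
long base [510.8 303.2  50. ]
short [502.7 251.1 110. ]
mid [495.2 202.  140. ]
long (array([512.2, 298.7, 179.7]), [np.float64(2.015978571975789), np.float64(2.0159785719757926)])
mid (array([497.7, 199.8, 138.5]), [np.float64(1.7829968252141994), np.float64(1.7829968252141617)])
tcp in wrist [[317.6 267.3]]
```

View pics/w2c.png

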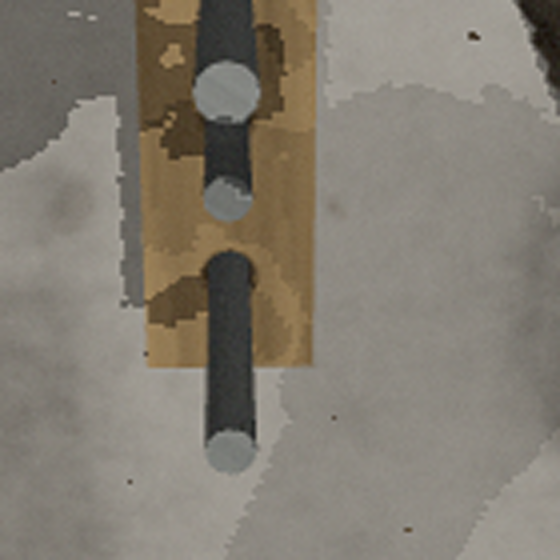

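```bash
python3 -m creep '[{"turn":[0,0,0],"xyz":[0.002,0.006,-0.04],"gripper":0},{"turn":[0,0,0],"xyz":[0.002,0.006,-0.08],"gripper":0},{"turn":[0,0,0],"xyz":[0.002,0.006,-0.12],"gripper":0},{"turn":[0,0,0],"xyz":[0.002,0.006,-0.136],"gripper":0},{"turn":[0,0,0],"xyz":[0.002,0.006,-0.136],"gripper":0}]'
python3 - <<'E'
from h import *
print(monitor.observe()['ee_pos'],monitor.observe()['wrist_force']); snap("wrist","w3");snap("side","d3");
crop("d3",240,100,160,120,5,"d3c")
E
```

```text
t: 3.72
ee_pos: [511.1, 301.0, 125.3]
ee_rot: [0.997, -0.08, -0.001, 0.001]
wrist_force: [0.5, -0.9, 0.4]
width: 1.0
[511.09134982 300.96635001 125.31860365] [ 0.45066746 -0.8671288   0.418679  ]
```

View pics/w3.png

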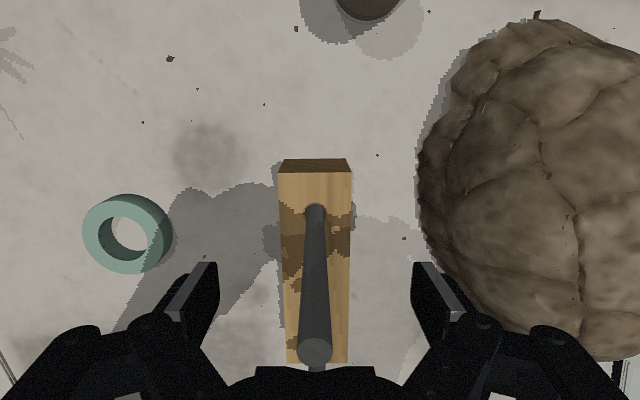

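View pics/d3c.png

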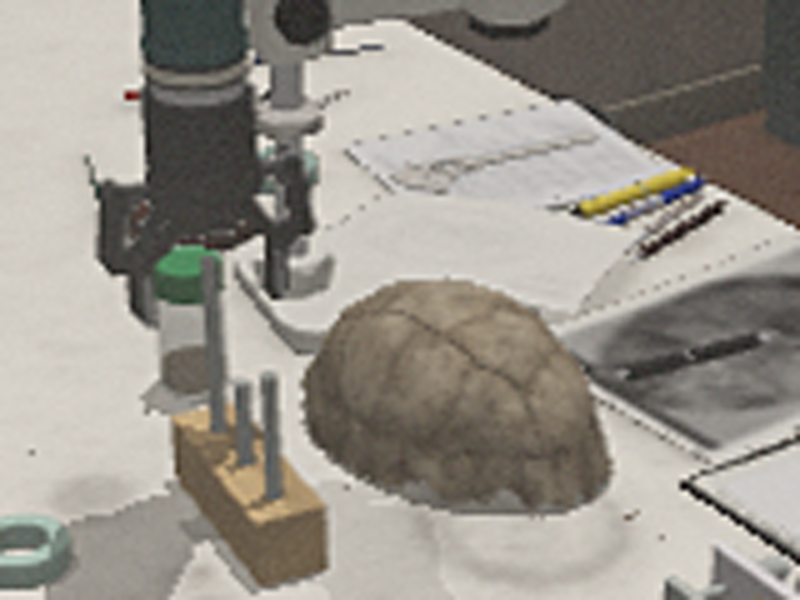

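The rod is centred between the fingers: its top is at x=316 and the fingers' midpoint at x=315. Closing.

```bash
python3 -m creep '[{"turn":[0,0,0],"xyz":[0,0,0],"gripper":1},{"turn":[0,0,0],"xyz":[0,0,0],"gripper":1},{"turn":[0,0,0],"xyz":[0,0,0],"gripper":1},{"turn":[0,0,0],"xyz":[0,0,0],"gripper":1},{"turn":[0,0,0],"xyz":[0,0,0],"gripper":1}]'
python3 -m creep '[{"turn":[0,0,0],"xyz":[0,0,0],"gripper":1},{"turn":[0,0,0],"xyz":[0,0,0],"gripper":1}]'
python3 - <<'E'
from h import *
snap("wrist","w4");snap("scene","s4");crop("s4",180,130,160,150,4,"s4c")
E
```

```text
t: 4.45
ee_pos: [511.9, 302.4, 127.3]
ee_rot: [0.997, -0.079, 0.001, 0.0]
wrist_force: [-1.1, -0.5, 2.3]
width: 0.125
t: 4.7
ee_pos: [511.9, 302.4, 127.3]
ee_rot: [0.997, -0.079, 0.001, 0.0]
wrist_force: [-1.4, 0.2, 2.3]
width: 0.124
```

View pics/w4.png

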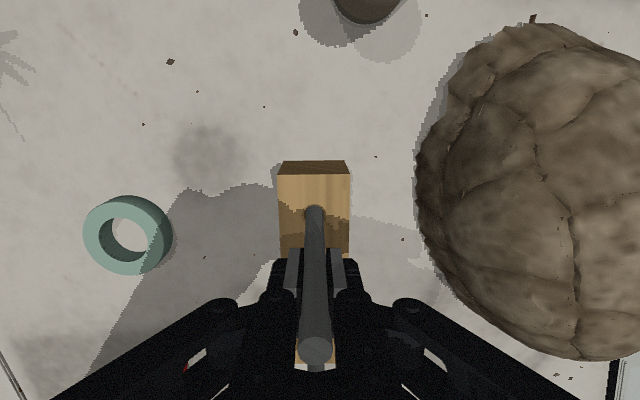

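View pics/s4c.png

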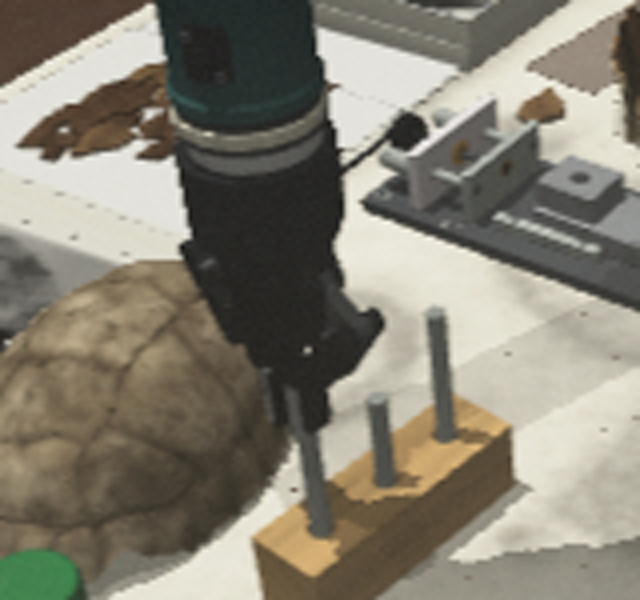

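```bash
python3 -m creep '[{"turn":[0,0,0],"xyz":[0,0,0.02],"gripper":1},{"turn":[0,0,0],"xyz":[0,0,0.06],"gripper":1},{"turn":[0,0,0],"xyz":[0,0,0.11],"gripper":1},{"turn":[0,0,0],"xyz":[0,0,0.16],"gripper":1},{"turn":[0,0,0],"xyz":[0,0,0.16],"gripper":1}]'
python3 -m creep '[{"turn":[0,0,0],"xyz":[0.005,-0.05,0],"gripper":1},{"turn":[0,0,0],"xyz":[0.015,-0.1,0],"gripper":1},{"turn":[0,0,0],"xyz":[0.025,-0.15,0],"gripper":1},{"turn":[0,0,0],"xyz":[0.035,-0.2,0],"gripper":1},{"turn":[0,0,0],"xyz":[0.045,-0.25,0],"gripper":1}]'
python3 -m creep '[{"turn":[0,0,0],"xyz":[0.005,-0.05,0],"gripper":1},{"turn":[0,0,0],"xyz":[0.013,-0.1,-0.03],"gripper":1},{"turn":[0,0,0],"xyz":[0.013,-0.127,-0.06],"gripper":1},{"turn":[0,0,0],"xyz":[0.013,-0.127,-0.06],"gripper":1},{"turn":[0,0,0],"xyz":[0.013,-0.127,-0.06],"gripper":1}]'
python3 - <<'E'
from h import *
print(monitor.observe()['ee_pos'],monitor.observe()['ee_rot'])
snap("wrist","w5");snap("scene","s5");snap("side","d5")
crop("s5",265,80,120,120,5,"s5c");crop("d5",300,130,120,120,5,"d5c")
E
```

```text
t: 5.42
ee_pos: [514.0, 304.3, 291.4]
ee_rot: [0.997, -0.079, 0.004, -0.003]
wrist_force: [-0.5, -0.9, -2.0]
width: 0.122
t: 6.05
ee_pos: [558.1, 52.1, 289.5]
ee_rot: [0.997, -0.079, 0.003, -0.002]
wrist_force: [0.6, 1.0, -1.8]
width: 0.125
t: 6.68
ee_pos: [570.8, -73.6, 228.9]
ee_rot: [0.997, -0.079, 0.002, -0.003]
wrist_force: [-0.2, 1.4, -1.9]
width: 0.122
[570.8359575  -73.61372942 228.9056564 ] [ 0.99688145 -0.07883266  0.00230862 -0.00273247]
```

View pics/w5.png

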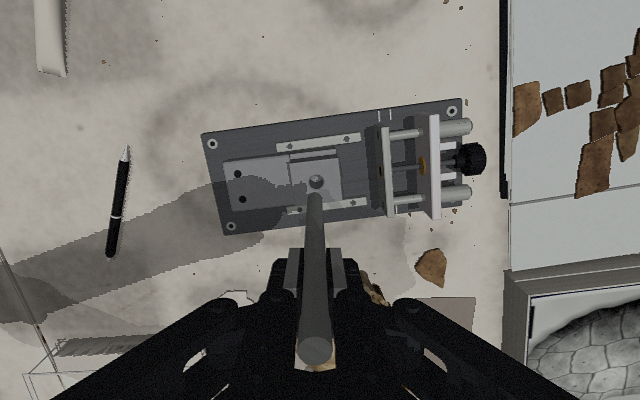

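View pics/s5c.png

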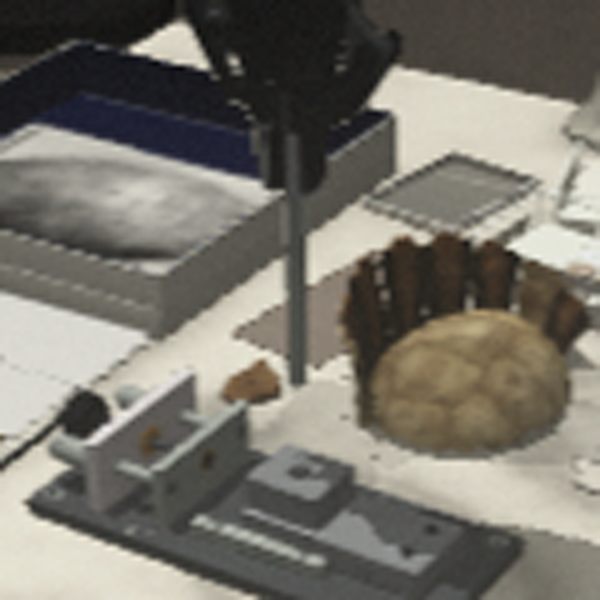

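View pics/d5c.png

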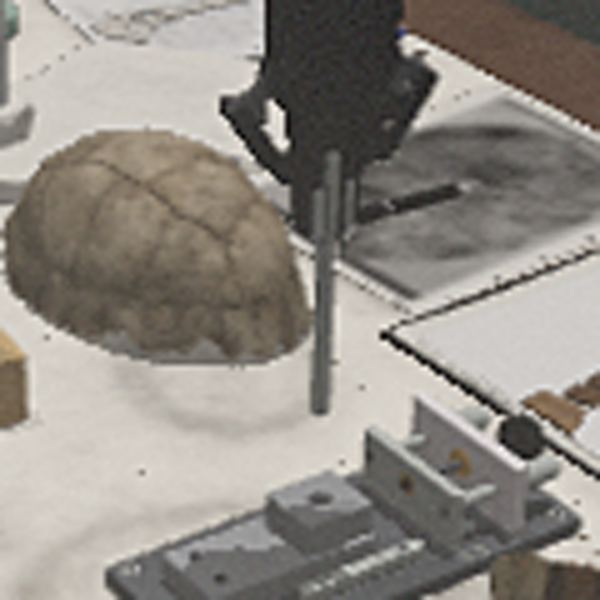

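The rod hangs above the socket. Scene crop: tip (298,382), socket (300,469). Side crop: tip (320,410), socket (321,496).

```bash
python3 - <<'E'
from h import *
np.set_printoptions(precision=1,suppress=True)
cs,cd,c=cal("scene"),cal("side"),cal("wrist")
s=lambda x,y:((x+.5)/5-.5+265,(y+.5)/5-.5+80)
d=lambda x,y:((x+.5)/5-.5+300,(y+.5)/5-.5+130)
print("tip",tri(cs,s(298,382),cd,d(320,410)))
print("mid",tri(cs,s(292,190),cd,d(325,240)))
print("top(side) at z281",onz(cd,d(333,156),281))
print("socket",tri(cs,s(300,469),cd,d(321,496)))
print("socket wrist",onz(c,(316,181.5),52)); print(c['xyz'])
crop("w5",260,120,120,260,2.3,"w5c")
E
```

```text
tip (array([572.5, -75.7, 113.2]), [np.float64(2.4437450861786356), np.float64(2.4437450861787307)])
mid (array([572.6, -75.3, 228.7]), [np.float64(1.1401840178951494), np.float64(1.1401840178953087)])
top(side) at z281 [577.6 -74.2 281. ]
socket (array([573.9, -78.5,  53. ]), [np.float64(2.019922875910891), np.float64(2.019922875910981)])
socket wrist [572.6 -75.8  52. ]
[581.5   4.7 372.4]
```

View pics/w5c.png

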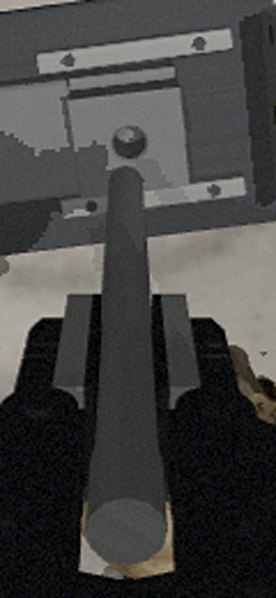

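```bash
python3 -m creep '[{"turn":[0,0,0],"xyz":[0.0014,-0.0028,-0.02],"gripper":1},{"turn":[0,0,0],"xyz":[0.0014,-0.0028,-0.045],"gripper":1},{"turn":[0,0,0],"xyz":[0.0014,-0.0028,-0.047],"gripper":1},{"turn":[0,0,0],"xyz":[0.0014,-0.0028,-0.047],"gripper":1},{"turn":[0,0,0],"xyz":[0.0014,-0.0028,-0.047],"gripper":1}]'
python3 - <<'E'
from h import *
print(monitor.observe()['ee_pos'],monitor.observe()['ee_rot'],cal("wrist")['xyz'],cal('wrist')['orientation'])
snap("wrist","w6");snap("scene","s6");snap("side","d6")
def mk(f,x,y,o):
    return cv2.resize(cv2.imread(f"pics/{f}.png")[y:y+50,x:x+50],(400,400),interpolation=cv2.INTER_CUBIC)
cv2.imwrite("pics/c6.png",np.hstack([mk("s6",300,145,0),mk("d6",337,200,0)]))
crop("w6",260,120,120,120,5,"w6c")
E
```

```text
t: 7.45
ee_pos: [574.2, -75.4, 184.7]
ee_rot: [0.997, -0.078, 0.005, -0.003]
wrist_force: [-0.2, -0.6, -1.2]
width: 0.126
[574.205426   -75.379496   184.66497974] [ 0.99695905 -0.07772463  0.00499365 -0.0025688 ] [583.52178352   2.2577672  326.69555351] [-0.15151514  0.00699196 -0.07753725  0.98538432]
```

View pics/c6.png

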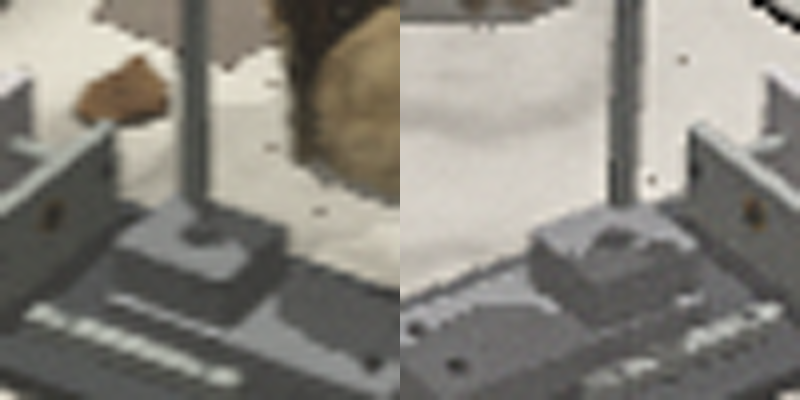

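View pics/w6c.png

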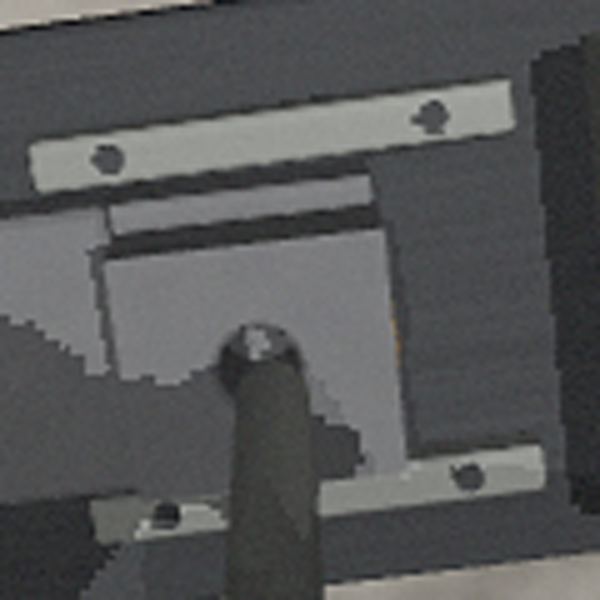

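```bash
python3 - <<'E'
from h import *
np.set_printoptions(precision=1,suppress=True)
cs,cd,c=cal("scene"),cal("side"),cal("wrist")
print("wrist tip",onz(c,(313.9,198.8),67.4),"socket",onz(c,(311.6,192.2),52))
print("tri tip",tri(cs,(324.,170.1),cd,(364.25,224.75)),"sock",tri(cs,(324.6,173.4),cd,(363.8,228.8)))
# expected rod axis in pixel for tip at socket xy
S=tri(cs,(324.6,173.4),cd,(363.8,228.8))[0]
for n,q in(("scene",cs),("side",cd)):
    print(n,proj(q,[S,S+[0,0,15],S+[0,0,60]]),proj(q,[S+[1,0,15],S+[0,1,15]])-proj(q,[S+[0,0,15]]))
for n in("s6","d6"):
    g=cv2.cvtColor(cv2.imread(f"pics/{n}.png"),cv2.COLOR_BGR2GRAY).astype(int)
    x=315 if n=="s6" else 355
    for y in ((150,158,163,167) if n=="s6" else (205,212,218,222)): print(n,y,x,g[y,x:x+20])
E
```

```text
wrist tip [572.5 -77.3  67.4] socket [570.8 -75.8  52. ]
tri tip (array([575.5, -77.1,  65.4]), [np.float64(2.968445634287706), np.float64(2.9684456342876926)]) sock (array([573.9, -78.5,  53. ]), [np.float64(2.019922875910891), np.float64(2.019922875910981)])
scene [[324.2 172.9]
 [324.1 168.5]
 [323.8 154.8]] [[-0.3 -0.1]
 [-0.2  0.2]]
side [[363.4 229.3]
 [363.5 225.2]
 [364.  212.6]] [[ 0.3 -0.1]
 [-0.2 -0.2]]
s6 150 315 [224 224 222 221 178 125 131 105  79  78  92 119 131 129 130 129 129 132
 119  97]
s6 158 315 [ 84  86  83  83  81  78 139 142  81  79  88 151 191 192 191 190 190 189
 193 192]
s6 163 315 [181 198 197 194 195 183 159 120  83  79  74 140 183 187 187 191 192 191
 151 151]
s6 167 315 [149 163 154 154 161 164 155 118  81  78  75 143 186 188 190 187 185 188
 190 190]
d6 205 355 [201 200 201 199 199 198 194 182 126  87  91  93 153 210 207 208 208 206
 206 210]
d6 212 355 [188 187 183 182 180 181 185 178 105  86  94 112 172 209 204 206 209 209
 211 214]
d6 218 355 [204 204 201 202 202 204 211 207 108  90  93 128 200 215 212 215 213 184
  79  91]
d6 222 355 [208 207 208 212 212 214 217 210  75  91  86 153 211 144 216 216 216 185
  76  82]
```

```bash
python3 - <<'E'
from h import *
np.set_printoptions(linewidth=200)
def mk(f,x,y,w,s): return cv2.resize(cv2.imread(f"pics/{f}.png")[y:y+w,x:x+w],(400,400),interpolation=cv2.INTER_NEAREST)
cv2.imwrite("pics/c6b.png",np.hstack([mk("s0",0,0,1,1) if 0 else mk("scene0",312,160,25,0),mk("side0",352,216,25,0)]))
cv2.imwrite("pics/c6w.png",cv2.resize(cv2.imread("pics/w6.png")[170:230,285:345],(600,600),interpolation=cv2.INTER_NEAREST))
for f,x,y in(("scene0",318,168),("side0",357,223)):
    g=cv2.cvtColor(cv2.imread(f"pics/{f}.png"),cv2.COLOR_BGR2GRAY).astype(int); print(f,x,y);print(g[y:y+12,x:x+15])
E
```

```text
scene0 318 168
[[185 187 190 192 189 192 201 204 208 208 208 210 209 211 211]
 [188 188 184 159 138 146 171 189 199 208 208 208 209 212 212]
 [178 180 150 137 137 134 137 137 143 175 186 196 205 207 210]
 [105 128 137 140 135 136 137 138 138 137 134 144 171 185 194]
 [122 136 136 134 133 135 132 133 135 139 135 136 136 138 148]
 [136 133 134 135 125 102  89  90 102 124 139 133 136 135 137]
 [134 137 136 133 105  71  66  68  68 105 135 139 136 137 134]
 [135 134 135 138 127 103  81  82  95 121 139 138 135 135 124]
 [126 132 135 136 138 136 138 136 137 136 136 136 136 116  80]
 [ 74  98 113 123 135 134 135 137 137 135 137 137 115  79  60]
 [ 70  71  68  74 103 114 122 133 134 134 136 116  80  63  63]
 [ 70  70  73  70  67  66  75  99 126 133 114  81  62  61  64]]
side0 357 223
[[211 212 216 218 215 213 216 221 216 212 220 215 222 226 221]
 [212 217 215 218 220 221 217 185 158 171 215 226 219 169 153]
 [218 219 218 216 191 175 161 154 151 151 163 162 125 107 108]
 [213 188 187 158 156 155 155 154 153 154 156 149 117  98 104]
 [161 156 155 148 160 163 159 162 158 161 156 156 154 133  89]
 [152 158 160 161 160 146 117 132 138 160 160 160 159 161 150]
 [158 156 158 153 126  88  84  87  91 126 161 155 156 160 166]
 [160 159 157 157 142  90  80  77  88 139 163 162 159 156 163]
 [155 161 162 160 160 158 141 147 162 161 162 162 164 166 160]
 [109 155 162 159 160 161 157 160 161 166 166 161 130 129  95]
 [ 90 106 138 164 162 159 165 166 165 158 127  97  89  89  89]
 [ 89  89 102 143 169 166 161 124 112  95  93  89  93  91  94]]
```

View pics/c6b.png

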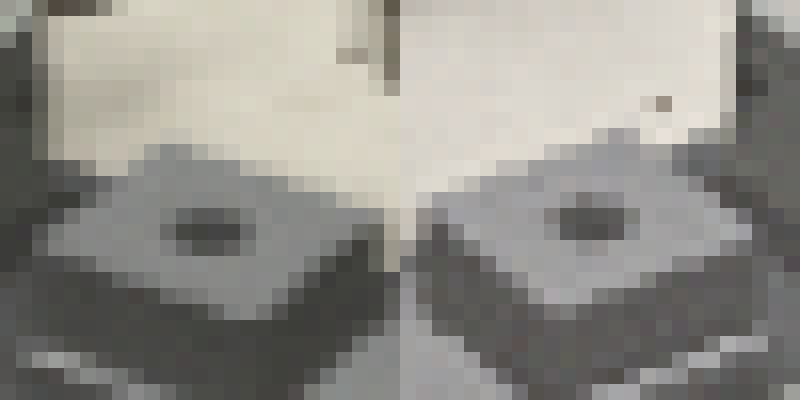

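View pics/c6w.png

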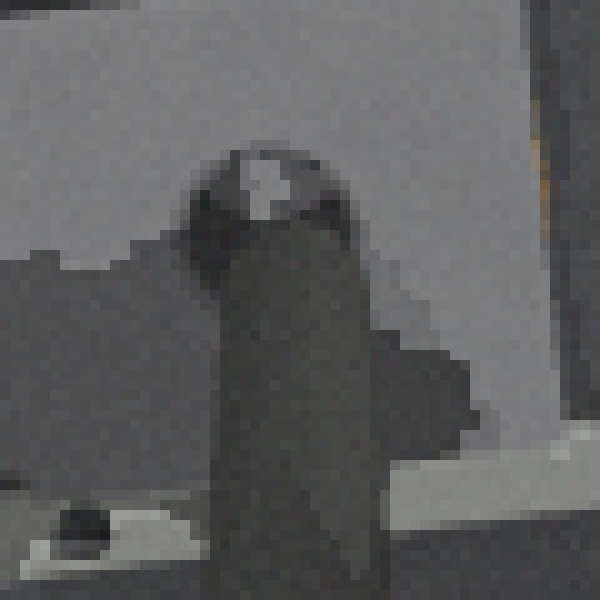

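```bash
python3 -m creep '[{"turn":[0,0,0],"xyz":[-0.0018,0.0005,-0.0],"gripper":1},{"turn":[0,0,0],"xyz":[-0.0018,0.0005,0],"gripper":1},{"turn":[0,0,0],"xyz":[-0.0018,0.0005,0],"gripper":1}]'
python3 - <<'E'
from h import *
snap("wrist","w7");snap("scene","s7");snap("side","d7")
cv2.imwrite("pics/c7w.png",cv2.resize(cv2.imread("pics/w7.png")[170:230,285:345],(600,600),interpolation=cv2.INTER_NEAREST))
for n in("s7","d7"):
    g=cv2.cvtColor(cv2.imread(f"pics/{n}.png"),cv2.COLOR_BGR2GRAY).astype(int)
    x=315 if n=="s7" else 355
    for y in ((163,167,169) if n=="s7" else (205,212,218,222)): print(n,y,x,g[y,x:x+20])
E
```

```text
t: 7.98
ee_pos: [571.9, -75.2, 184.2]
ee_rot: [0.997, -0.078, 0.005, -0.003]
wrist_force: [0.4, 0.6, -1.7]
width: 0.124
s7 163 315 [183 198 197 197 196 182 171 139  95  80  78 102 159 186 189 188 190 189
 151 152]
s7 167 315 [150 175 176 167 160 163 172 152 107  81  79 103 161 186 188 187 187 187
 190 189]
s7 169 315 [138 160 160 166 170 167 153 128 100  79  76 103 160 188 186 189 189 191
 189 187]
d7 205 355 [203 203 197 196 197 201 195 183  79  95  87 134 206 204 204 207 208 208
 206 210]
d7 212 355 [189 187 183 184 184 184 182 152  88  93 101 156 210 204 203 207 209 211
 212 212]
d7 218 355 [206 203 201 203 202 206 202 141  85  89 113 177 218 212 212 215 213 184
  77  84]
d7 222 355 [209 208 210 210 213 216 213 148  92  91 113 183 206 143 215 217 215 183
  77  85]
```

View pics/c7w.png

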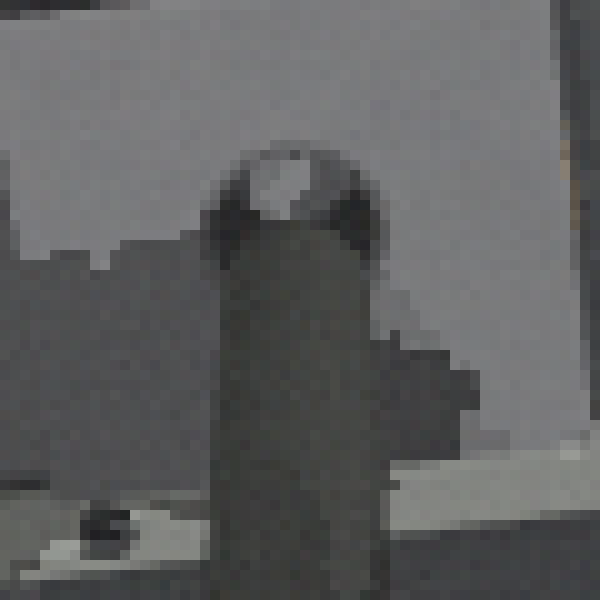

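The rod is centred in the hole in the wrist view (hole centre 295, rod centre 296 in the enlargement), and the scene and side profiles agree within 0.5 mm. I'll start the insertion slowly.

```bash
python3 -m creep '[{"turn":[0,0,0],"xyz":[-0.0002,0.0004,-0.006],"gripper":1},{"turn":[0,0,0],"xyz":[-0.0002,0.0004,-0.012],"gripper":1},{"turn":[0,0,0],"xyz":[-0.0002,0.0004,-0.017],"gripper":1},{"turn":[0,0,0],"xyz":[-0.0002,0.0004,-0.021],"gripper":1},{"turn":[0,0,0],"xyz":[-0.0002,0.0004,-0.023],"gripper":1}]'
python3 - <<'E'
from h import *
snap("wrist","w8")
cv2.imwrite("pics/c8w.png",cv2.resize(cv2.imread("pics/w8.png")[160:220,285:345],(600,600),interpolation=cv2.INTER_NEAREST))
E
```

```text
t: 8.75
ee_pos: [571.6, -74.8, 160.8]
ee_rot: [0.997, -0.078, 0.004, -0.003]
wrist_force: [0.2, 0.7, -0.8]
width: 0.121
```

View pics/c8w.png

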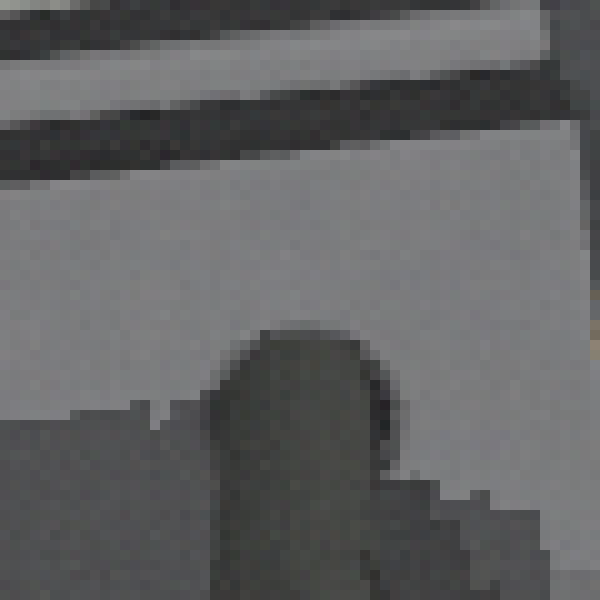

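The tip is in the hole, with its z at about 43 mm, and there is no contact force. I'll continue down.

```bash
python3 -m creep '[{"turn":[0,0,0],"xyz":[0.0003,0,-0.006],"gripper":1},{"turn":[0,0,0],"xyz":[0.0003,0,-0.012],"gripper":1},{"turn":[0,0,0],"xyz":[0.0003,0,-0.016],"gripper":1},{"turn":[0,0,0],"xyz":[0.0003,0,-0.018],"gripper":1},{"turn":[0,0,0],"xyz":[0.0003,0,-0.018],"gripper":1}]'
```

```text
t: 9.43
ee_pos: [571.8, -74.8, 142.5]
ee_rot: [0.997, -0.078, 0.004, -0.003]
wrist_force: [0.3, -0.6, -0.5]
width: 0.122
```

```bash
python3 -m creep '[{"turn":[0,0,0],"xyz":[0,0,-0.001],"gripper":1},{"turn":[0,0,0],"xyz":[0,0,-0.002],"gripper":1},{"turn":[0,0,0],"xyz":[0,0,-0.003],"gripper":1},{"turn":[0,0,0],"xyz":[0,0,-0.003],"gripper":1}]'
```

```text
t: 9.93
ee_pos: [571.7, -74.8, 139.4]
ee_rot: [0.997, -0.078, 0.004, -0.003]
wrist_force: [-0.4, -0.9, -1.2]
width: 0.125
```

```bash
python3 -m creep '[{"turn":[0,0,0],"xyz":[0,0,-0.001],"gripper":1},{"turn":[0,0,0],"xyz":[0,0,-0.0015],"gripper":1},{"turn":[0,0,0],"xyz":[0,0,-0.0015],"gripper":1}]'
```

```text
t: 10.3
ee_pos: [572.2, -74.7, 139.2]
ee_rot: [0.997, -0.078, 0.004, -0.002]
wrist_force: [-1.2, 1.0, 6.7]
width: 0.126
```

It bottomed at z≈139.2 as predicted (127.3+12) with 6.7 N. Releasing.

```bash
python3 -m creep '[{"turn":[0,0,0],"xyz":[0,0,0],"gripper":0.5},{"turn":[0,0,0],"xyz":[0,0,0],"gripper":0.0},{"turn":[0,0,0],"xyz":[0,0,0],"gripper":0},{"turn":[0,0,0],"xyz":[0,0,0],"gripper":0},{"turn":[0,0,0],"xyz":[0,0,0],"gripper":0}]'
python3 - <<'E'
from h import *
snap("wrist","w9");snap("side","d9");snap("scene","s9")
cv2.imwrite("pics/c9.png",np.hstack([cv2.resize(cv2.imread("pics/s9.png")[90:210,260:380],(400,400)),cv2.resize(cv2.imread("pics/d9.png")[130:250,300:420],(400,400))]))
E
```

```text
t: 10.92
ee_pos: [572.2, -74.7, 139.1]
ee_rot: [0.997, -0.078, 0.004, -0.002]
wrist_force: [-0.0, -0.3, -0.1]
width: 0.998
```

View pics/w9.png

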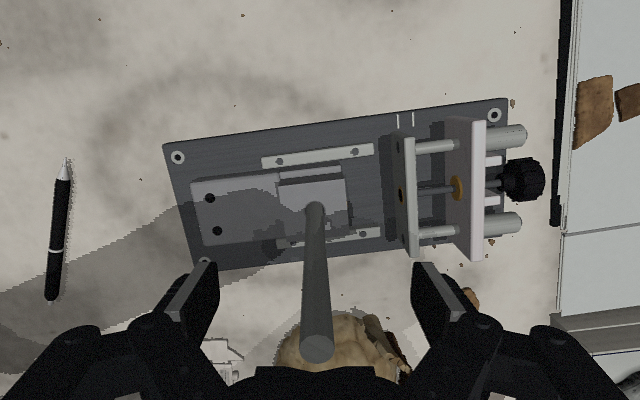

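View pics/c9.png

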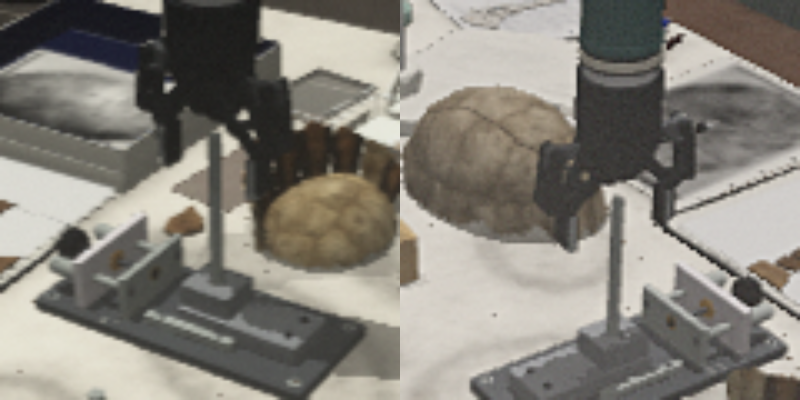

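The rod stands free and upright, and the wrist force is about 0. I'll retreat upward, then move back and turn +96° so the camera sits behind the gripper, closing the fingers on the way.

```bash
python3 -m creep '[{"turn":[0,0,0],"xyz":[0,0,0.03],"gripper":0},{"turn":[0,0,0],"xyz":[0,0,0.07],"gripper":0},{"turn":[0,0,0],"xyz":[0,0,0.1],"gripper":0},{"turn":[0,0,1],"xyz":[-0.02,0,0.1],"gripper":0},{"turn":[0,0,2.5],"xyz":[-0.06,0,0.1],"gripper":0}]'
python3 -m creep '[{"turn":[0,0,1.5],"xyz":[-0.03,0,0],"gripper":1},{"turn":[0,0,3],"xyz":[-0.06,0,0],"gripper":1},{"turn":[0,0,4.5],"xyz":[-0.07,0.0,0],"gripper":1},{"turn":[0,0,6],"xyz":[-0.07,0,0],"gripper":1},{"turn":[0,0,7.5],"xyz":[-0.07,0,0],"gripper":1}]'
python3 -m creep '[{"turn":[0,0,1.5],"xyz":[0,0,0],"gripper":1},{"turn":[0,0,3],"xyz":[0,0,0],"gripper":1},{"turn":[0,0,4.5],"xyz":[0,0.0,0],"gripper":1},{"turn":[0,0,6],"xyz":[0,0,0],"gripper":1},{"turn":[0,0,6],"xyz":[0,0,0],"gripper":1}]'
python3 - <<'E'
from h import *
o=monitor.observe();print(o['ee_pos'],R.from_quat(o['ee_rot']).as_matrix().round(3),o['joint_pos'])
snap("wrist","w10")
E
```

```text
t: 11.7
ee_pos: [513.4, -74.5, 240.0]
ee_rot: [0.998, 0.055, 0.006, -0.003]
wrist_force: [0.3, 0.3, 1.1]
width: 1.002
t: 12.32
ee_pos: [443.1, -74.6, 240.1]
ee_rot: [0.9, 0.436, 0.004, -0.005]
wrist_force: [0.6, -0.0, -0.3]
width: -0.002
t: 12.95
ee_pos: [443.0, -74.7, 240.0]
ee_rot: [0.722, 0.692, 0.003, -0.006]
wrist_force: [-0.2, 0.1, 0.2]
width: -0.0
[443.0160144  -74.69882991 240.02191392] [[ 0.043  0.999 -0.004]
 [ 0.999 -0.043  0.012]
 [ 0.012 -0.005 -1.   ]] [ 0.77067625  0.3329656  -0.85679583  2.16877139  0.33997461  0.78319579
  1.22307725]
```

View pics/w10.png

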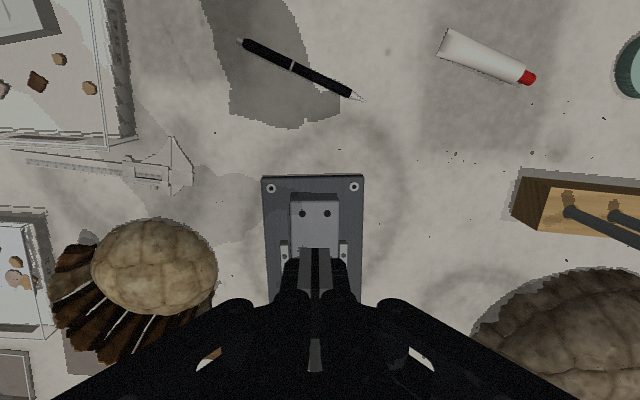

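```bash
python3 - <<'E'
from h import *
np.set_printoptions(precision=1,suppress=True)
c=cal("wrist");print(c['xyz'])
a=np.array([onz(c,p,32) for p in [(292,201),(338,201.5)]]);print(a,np.linalg.norm(a[0]-a[1]))
b=np.array([onz(c,p,12) for p in [(261.5,178),(364,176)]]);print(b)
print(proj(c,[[476,-72,32],[443,-74.7,240]]))
E
python3 -m creep '[{"turn":[0,0,0],"xyz":[-0.003,0.002,-0.05],"gripper":1},{"turn":[0,0,0],"xyz":[-0.003,0.002,-0.1],"gripper":1},{"turn":[0,0,0],"xyz":[-0.003,0.002,-0.15],"gripper":1},{"turn":[0,0,0],"xyz":[-0.003,0.002,-0.18],"gripper":1},{"turn":[0,0,0],"xyz":[-0.003,0.002,-0.18],"gripper":1}]'
python3 - <<'E'
from h import *
snap("wrist","w11");snap("side","d11");snap("scene","s11")
cv2.imwrite("pics/c11.png",np.hstack([cv2.resize(cv2.imread("pics/s11.png")[90:210,270:390],(400,400)),cv2.resize(cv2.imread("pics/d11.png")[150:270,290:410],(400,400))]))
E
```

```text
[364.1 -72.  382. ]
[[474.1 -97.8  32. ]
 [477.1 -47.   32. ]] 50.94650489019542
[[ 451.2 -132.3   12. ]
 [ 454.4  -15.1   12. ]]
[[315.4 201.5]
 [312.7 268.2]]
t: 13.62
ee_pos: [438.9, -72.4, 58.6]
ee_rot: [0.723, 0.691, 0.001, -0.007]
wrist_force: [-0.2, 0.6, 0.1]
width: 0.0
```

View pics/w11.png

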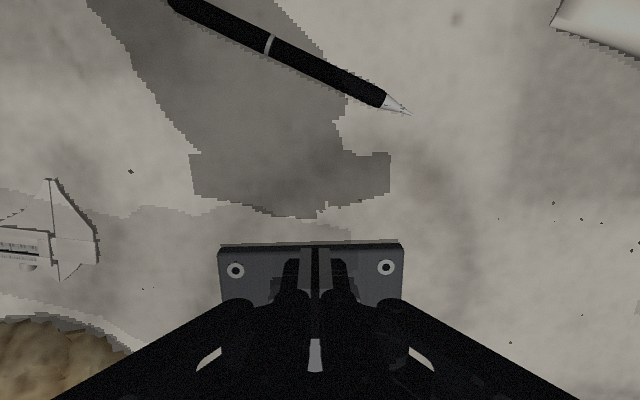

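View pics/c11.png

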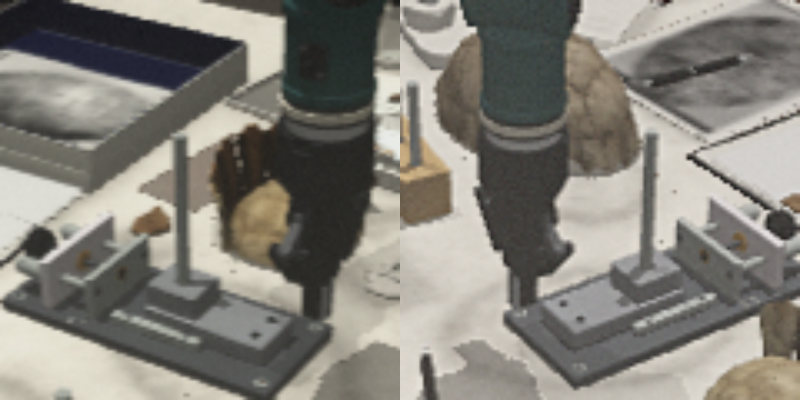

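```bash
python3 -m creep '[{"turn":[0,0,0],"xyz":[0,0,-0.02],"gripper":1},{"turn":[0,0,0],"xyz":[0,0,-0.038],"gripper":1},{"turn":[0,0,0],"xyz":[0.0,0,-0.038],"gripper":1},{"turn":[0,0,0],"xyz":[0.007,0,-0.038],"gripper":1},{"turn":[0,0,0],"xyz":[0.014,0,-0.038],"gripper":1}]'
python3 -m creep '[{"turn":[0,0,0],"xyz":[0.002,0,0],"gripper":1},{"turn":[0,0,0],"xyz":[0.005,0,0],"gripper":1},{"turn":[0,0,0],"xyz":[0.008,0,0],"gripper":1},{"turn":[0,0,0],"xyz":[0.011,0,0],"gripper":1},{"turn":[0,0,0],"xyz":[0.014,0,0],"gripper":1}]'
python3 -m creep '[{"turn":[0,0,0],"xyz":[0.003,0,0],"gripper":1},{"turn":[0,0,0],"xyz":[0.006,0,0],"gripper":1},{"turn":[0,0,0],"xyz":[0.009,0,0],"gripper":1},{"turn":[0,0,0],"xyz":[0.012,0,0],"gripper":1},{"turn":[0,0,0],"xyz":[0.014,0,0],"gripper":1}]'
python3 - <<'E'
from h import *
snap("wrist","w12");snap("side","d12");snap("scene","s12")
cv2.imwrite("pics/c12.png",np.hstack([cv2.resize(cv2.imread("pics/s12.png")[110:210,270:370],(400,400)),cv2.resize(cv2.imread("pics/d12.png")[170:270,310:410],(400,400))]))
E
```

```text
t: 14.4
ee_pos: [456.4, -72.7, 24.1]
ee_rot: [0.723, 0.691, 0.004, -0.004]
wrist_force: [0.3, 0.1, -0.3]
width: 0.002
t: 15.02
ee_pos: [465.5, -73.0, 23.7]
ee_rot: [0.723, 0.691, 0.0, -0.006]
wrist_force: [-9.3, 1.9, 7.3]
width: 0.004
t: 15.65
ee_pos: [471.8, -73.8, 23.1]
ee_rot: [0.723, 0.691, -0.006, -0.009]
wrist_force: [-12.7, 0.0, 10.2]
width: 0.0
```

View pics/c12.png

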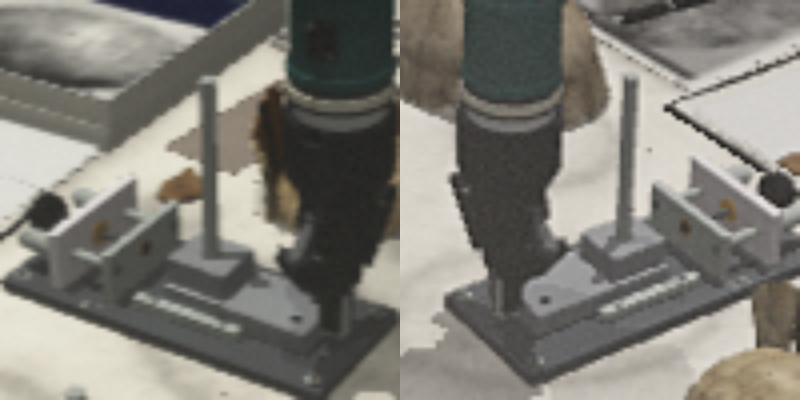

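The finger is on the foot's near end at x≈465 as predicted, and the foot is sliding. There is also 10 N upward on the tool, probably friction from the finger still creeping downward. I'll ease z a little and continue.

```bash
python3 -m creep '[{"turn":[0,0,0],"xyz":[0.001,0,0.001],"gripper":1},{"turn":[0,0,0],"xyz":[0.003,0,0.001],"gripper":1},{"turn":[0,0,0],"xyz":[0.006,0,0.001],"gripper":1},{"turn":[0,0,0],"xyz":[0.009,0,0.001],"gripper":1},{"turn":[0,0,0],"xyz":[0.011,0,0.001],"gripper":1}]'
python3 - <<'E'
from h import *
o=monitor.observe();print(o['ee_pos'],R.from_quat(o['ee_rot']).as_matrix().round(3)[:,2],o['wrist_force'],o['ft_torque'])
E
```

```text
t: 16.42
ee_pos: [479.5, -74.3, 23.8]
ee_rot: [0.723, 0.691, -0.009, -0.011]
wrist_force: [-10.0, 0.1, 7.9]
width: 0.002
[479.52610001 -74.28311523  23.75661327] [-0.027  0.004 -1.   ] [-10.033021     0.14332909   7.93915499] [ 0.11715485  2.28810682 -0.00610676]
```

```bash
python3 - <<'E'
from h import *
snap("wrist","w13");snap("side","d13");snap("scene","s13")
o=monitor.observe();t=o['ee_pos'];print(t,o['wrist_force'])
for n in("scene","side"):
    print(n,proj(cal(n),[t,t+[11,0,0],t+[0,0,-11]]))
def mk(f,c):
    x,y=c; return cv2.resize(cv2.imread(f"pics/{f}.png")[y:y+50,x:x+50],(400,400),interpolation=cv2.INTER_CUBIC)
cv2.imwrite("pics/c13.png",np.hstack([mk("s13",(325,155)),mk("d13",(320,215))]))
cv2.imwrite("pics/w13c.png",cv2.resize(cv2.imread("pics/w13.png")[220:380,220:420],None,fx=3.5,fy=3.5))
E
```

```text
[480.33008768 -74.26855469  23.7680173 ] [-9.25077091  0.81430025  6.55010882]
scene [[351.63819474 190.99505517]
 [348.23828911 189.90005485]
 [351.55239775 194.15424639]]
side [[337.22364513 246.92872095]
 [340.23606967 245.67531255]
 [337.20390037 249.89797674]]
```

View pics/c13.png

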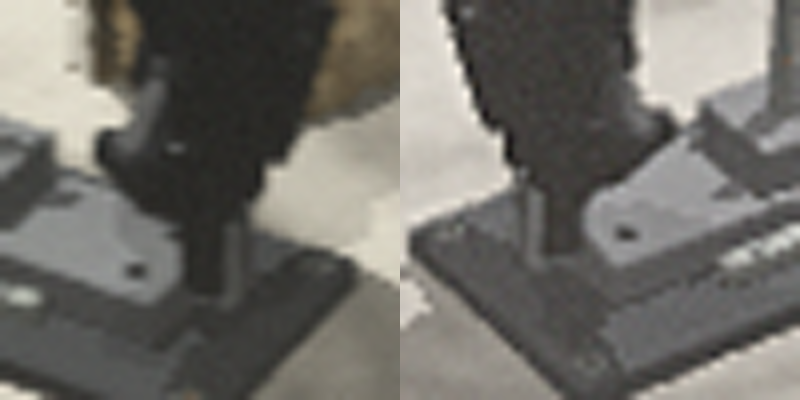

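View pics/w13c.png

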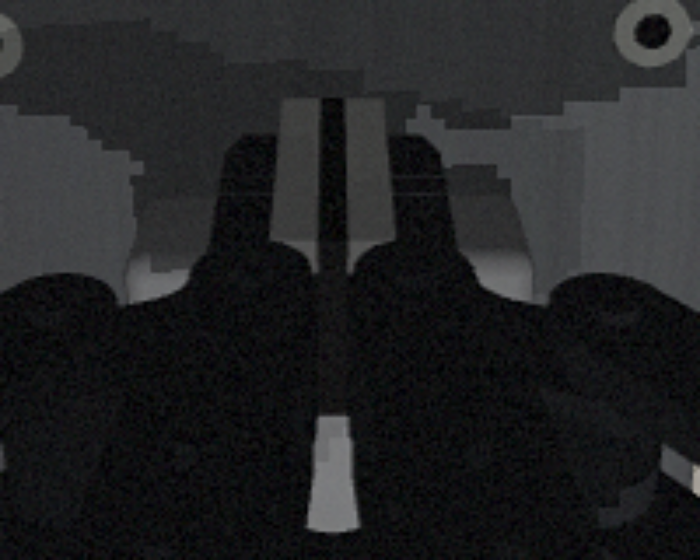

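```bash
python3 -m creep '[{"turn":[0,-0.1,0],"xyz":[0.001,0,0.001],"gripper":1},{"turn":[0,-0.2,0],"xyz":[0.003,0.0005,0.002],"gripper":1},{"turn":[0,-0.25,0],"xyz":[0.005,0.001,0.003],"gripper":1},{"turn":[0,-0.25,0],"xyz":[0.008,0.001,0.003],"gripper":1},{"turn":[0,-0.25,0],"xyz":[0.01,0.001,0.003],"gripper":1}]'
python3 - <<'E'
from h import *
o=monitor.observe();print(o['ee_pos'],R.from_quat(o['ee_rot']).as_matrix().round(3)[:,2],o['wrist_force'],o['ft_torque'])
E
```

```text
t: 17.2
ee_pos: [490.9, -73.3, 26.8]
ee_rot: [0.723, 0.691, 0.002, -0.001]
wrist_force: [-1.5, 0.0, -2.3]
width: 0.0
[490.9315301  -73.27478355  26.78389121] [ 0.001  0.004 -1.   ] [-1.53330253  0.04135071 -2.30202385] [0.03876236 0.68203507 0.00702479]
```

Vertical load is gone and sliding takes about 1.5 N, so the earlier load was the finger sticking. I'll carry on towards the plate.

```bash
python3 -m creep '[{"turn":[0,0,0],"xyz":[0.002,0,-0.0005],"gripper":1},{"turn":[0,0,0],"xyz":[0.004,0,-0.001],"gripper":1},{"turn":[0,0,0],"xyz":[0.006,0,-0.001],"gripper":1},{"turn":[0,0,0],"xyz":[0.008,0,-0.001],"gripper":1},{"turn":[0,0,0],"xyz":[0.01,0,-0.001],"gripper":1}]'
python3 - <<'E'
from h import *
snap("side","d14");snap("scene","s14")
o=monitor.observe();print(o['ee_pos'],R.from_quat(o['ee_rot']).as_matrix().round(3)[:,2],o['wrist_force'])
cv2.imwrite("pics/c14.png",np.hstack([cv2.resize(cv2.imread("pics/s14.png")[120:200,280:360],(400,400),interpolation=cv2.INTER_CUBIC),cv2.resize(cv2.imread("pics/d14.png")[180:260,330:410],(400,400),interpolation=cv2.INTER_CUBIC)]))
E
```

```text
t: 17.82
ee_pos: [501.0, -73.3, 25.8]
ee_rot: [0.723, 0.691, 0.002, -0.001]
wrist_force: [-4.3, -0.2, -2.4]
width: -0.003
[501.47256726 -73.25152385  25.83114643] [ 0.001  0.004 -1.   ] [-1.89878239  0.09675876 -1.521975  ]
```

View pics/c14.png

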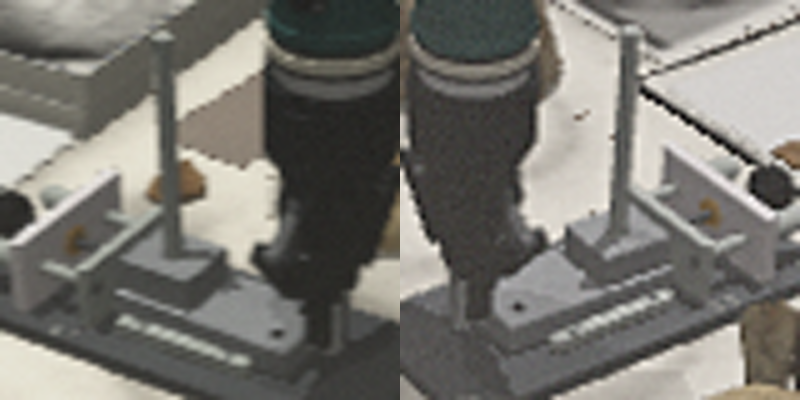

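```bash
python3 -m creep '[{"turn":[0,0,0],"xyz":[0.001,0,-0.0005],"gripper":1},{"turn":[0,0,0],"xyz":[0.002,0,-0.0005],"gripper":1},{"turn":[0,0,0],"xyz":[0.003,0,-0.0005],"gripper":1},{"turn":[0,0,0],"xyz":[0.004,0,-0.0005],"gripper":1},{"turn":[0,0,0],"xyz":[0.005,0,-0.0005],"gripper":1}]'
python3 -m creep '[{"turn":[0,0,0],"xyz":[0.001,0,0],"gripper":1},{"turn":[0,0,0],"xyz":[0.002,0,0],"gripper":1},{"turn":[0,0,0],"xyz":[0.003,0,0],"gripper":1},{"turn":[0,0,0],"xyz":[0.004,0,0],"gripper":1},{"turn":[0,0,0],"xyz":[0.004,0,0],"gripper":1}]'
python3 - <<'E'
from h import *
snap("side","d15");snap("scene","s15")
o=monitor.observe();print(o['ee_pos'],R.from_quat(o['ee_rot']).as_matrix().round(3)[:,2],o['wrist_force'])
cv2.imwrite("pics/c15.png",np.hstack([cv2.resize(cv2.imread("pics/s15.png")[140:200,280:340],(400,400),interpolation=cv2.INTER_CUBIC),cv2.resize(cv2.imread("pics/d15.png")[200:260,350:410],(400,400),interpolation=cv2.INTER_CUBIC)]))
E
```

```text
t: 18.55
ee_pos: [506.5, -73.2, 25.3]
ee_rot: [0.723, 0.691, 0.002, -0.001]
wrist_force: [-2.9, 0.1, -2.1]
width: -0.001
t: 19.18
ee_pos: [508.3, -73.9, 24.9]
ee_rot: [0.723, 0.69, 0.0, -0.002]
wrist_force: [-5.8, 1.0, -1.6]
width: 0.001
[508.34038958 -73.83539563  24.8574051 ] [-0.003  0.003 -1.   ] [-5.15317816 -0.08447297 -2.58496338]
```

View pics/c15.png

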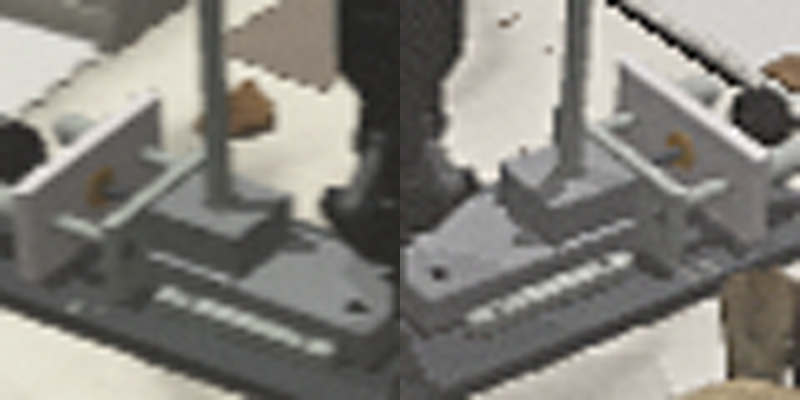

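Contact with the plate came at TCP x≈507. Now I'll press on, targeting x≈520.

```bash
python3 -m creep '[{"turn":[0,0,0],"xyz":[0.002,0,0],"gripper":1},{"turn":[0,0,0],"xyz":[0.004,0,0],"gripper":1},{"turn":[0,0,0],"xyz":[0.005,0,0],"gripper":1},{"turn":[0,0,0],"xyz":[0.006,0,0],"gripper":1},{"turn":[0,0,0],"xyz":[0.006,0,0],"gripper":1}]'
python3 - <<'E'
from h import *
o=monitor.observe();print(o['ee_pos'],R.from_quat(o['ee_rot']).as_matrix().round(3)[:,2],o['wrist_force'])
E
```

```text
t: 19.9
ee_pos: [508.5, -74.3, 24.5]
ee_rot: [0.723, 0.69, -0.004, -0.004]
wrist_force: [-12.1, 0.9, 5.9]
width: -0.001
[508.46939462 -74.32154374  24.45799036] [-0.013  0.    -1.   ] [-12.11825602   0.92845317   5.93331143]
```

The forces fit a foot-to-bed friction coefficient of about 0.8, and the tip diving adds load. I'll repeat the tilt and lift correction while pressing.

```bash
python3 -m creep '[{"turn":[0,-0.1,0],"xyz":[0.002,0.0005,0.001],"gripper":1},{"turn":[0,-0.2,0],"xyz":[0.004,0.001,0.002],"gripper":1},{"turn":[0,-0.25,0],"xyz":[0.006,0.001,0.003],"gripper":1},{"turn":[0,-0.25,0],"xyz":[0.006,0.001,0.003],"gripper":1},{"turn":[0,-0.25,0],"xyz":[0.006,0.001,0.003],"gripper":1}]'
python3 - <<'E'
from h import *
o=monitor.observe();print(o['ee_pos'],R.from_quat(o['ee_rot']).as_matrix().round(3)[:,2],o['wrist_force'])
E
```

```text
t: 20.52
ee_pos: [512.0, -73.9, 26.8]
ee_rot: [0.724, 0.69, 0.003, 0.004]
wrist_force: [-6.8, -0.2, -1.9]
width: 0.002
[512.01392222 -73.93187207  26.84305773] [ 0.009 -0.001 -1.   ] [-6.84691151 -0.20549804 -1.8695087 ]
```

```bash
python3 -m creep '[{"turn":[0,-0.05,0],"xyz":[0.002,0,0.0005],"gripper":1},{"turn":[0,-0.1,0],"xyz":[0.004,0,0.001],"gripper":1},{"turn":[0,-0.1,0],"xyz":[0.006,0,0.001],"gripper":1},{"turn":[0,-0.1,0],"xyz":[0.007,0,0.001],"gripper":1},{"turn":[0,-0.1,0],"xyz":[0.007,0,0.001],"gripper":1}]'
python3 - <<'E'
from h import *
snap("side","d16");snap("scene","s16");snap("wrist","w16")
o=monitor.observe();print(o['ee_pos'],R.from_quat(o['ee_rot']).as_matrix().round(3)[:,2],o['wrist_force'])
cv2.imwrite("pics/c16.png",np.hstack([cv2.resize(cv2.imread("pics/s16.png")[120:200,280:360],(400,400),interpolation=cv2.INTER_CUBIC),cv2.resize(cv2.imread("pics/d16.png")[180:260,330:410],(400,400),interpolation=cv2.INTER_CUBIC)]))
E
```

```text
t: 21.15
ee_pos: [515.0, -75.0, 26.8]
ee_rot: [0.724, 0.69, 0.003, 0.005]
wrist_force: [-8.3, -0.9, -2.5]
width: 0.002
[514.98387081 -74.99889993  26.82966794] [ 0.012 -0.004 -1.   ] [-8.3004175   0.02534483 -2.49195362]
```

View pics/c16.png

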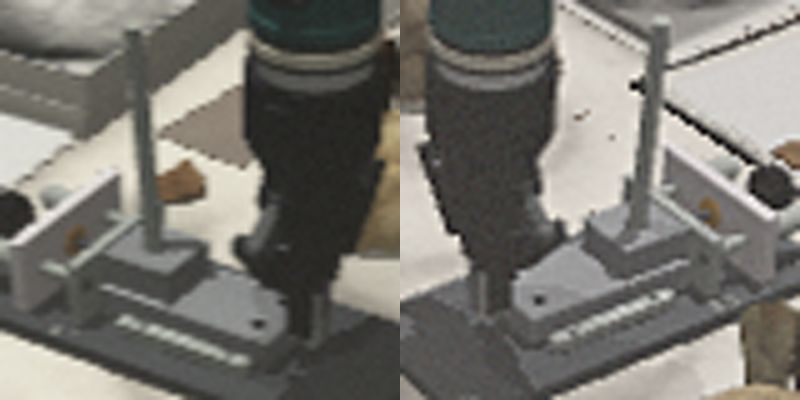

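```bash
python3 -m creep '[{"turn":[0,0,0],"xyz":[0.002,0.0003,0.0],"gripper":1},{"turn":[0,0,0],"xyz":[0.004,0.0005,0.0003],"gripper":1},{"turn":[0,0,0],"xyz":[0.006,0.0005,0.0005],"gripper":1},{"turn":[0,0,0],"xyz":[0.008,0.0005,0.0005],"gripper":1},{"turn":[0,0,0],"xyz":[0.009,0.0005,0.0005],"gripper":1}]'
python3 - <<'E'
from h import *
o=monitor.observe();print(o['ee_pos'],R.from_quat(o['ee_rot']).as_matrix().round(3)[:,2],o['wrist_force'])
E
```

```text
t: 21.92
ee_pos: [518.1, -76.0, 25.9]
ee_rot: [0.724, 0.69, -0.002, 0.003]
wrist_force: [-11.0, -1.4, -2.7]
width: -0.002
[518.06882224 -75.95582636  25.90068665] [ 0.001 -0.007 -1.   ] [-10.97272895  -1.38715763  -2.71488554]
```

```bash
python3 - <<'E'
from h import *
for i in range(4):
    snap("side","d17");snap("scene","s17");snap("wrist","w17")
    o=monitor.observe();print(o['t'],o['ee_pos'].round(1),R.from_quat(o['ee_rot']).as_matrix().round(3)[:,2],o['wrist_force'].round(1))
cv2.imwrite("pics/c17.png",np.hstack([cv2.resize(cv2.imread("pics/s17.png")[120:200,280:360],(400,400),interpolation=cv2.INTER_CUBIC),cv2.resize(cv2.imread("pics/d17.png")[180:260,330:410],(400,400),interpolation=cv2.INTER_CUBIC)]))
E
```

```text
22.075 [518.1 -75.9  25.9] [ 0.001 -0.007 -1.   ] [-10.2  -1.   -2.5]
22.225 [518.1 -76.   25.9] [ 0.001 -0.007 -1.   ] [-9.4 -1.2 -3.6]
22.375 [518.1 -75.9  25.9] [ 0.002 -0.007 -1.   ] [-9.8 -0.7 -3.1]
22.525 [518.1 -76.   25.9] [ 0.001 -0.007 -1.   ] [-9.9 -0.9 -3.2]
```

View pics/c17.png

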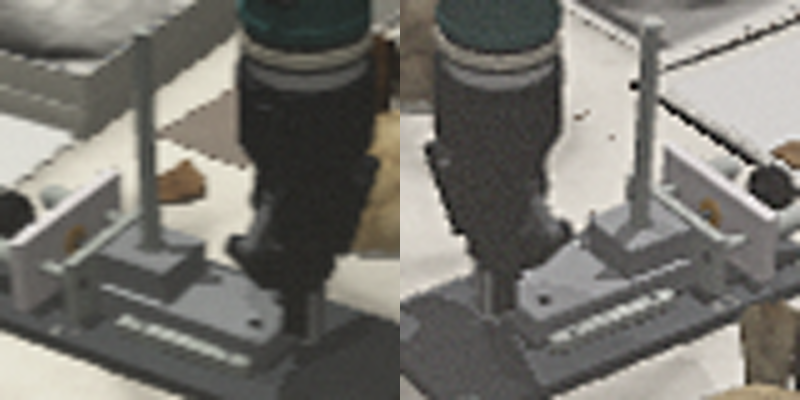

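View pics/w17.png

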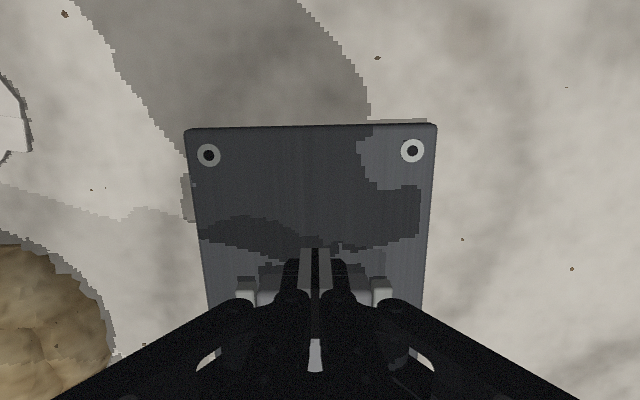

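The plate should be about 11 mm back and the state is steady, but Fz≈-3 N means the finger is slightly lifting the foot's near end. I'll ease the finger down while keeping the push.

```bash
python3 -m creep '[{"turn":[0,-0.1,0],"xyz":[0.006,0.001,0.0005],"gripper":1},{"turn":[0,-0.1,0],"xyz":[0.0065,0.001,0],"gripper":1},{"turn":[0,-0.1,0],"xyz":[0.007,0.001,-0.0005],"gripper":1},{"turn":[0,-0.1,0],"xyz":[0.0075,0.001,-0.0005],"gripper":1},{"turn":[0,-0.1,0],"xyz":[0.0075,0.001,-0.0005],"gripper":1}]'
python3 - <<'E'
from h import *
for i in range(2):
    snap("side","d18");snap("scene","s18")
    o=monitor.observe();print(o['t'],o['ee_pos'].round(1),R.from_quat(o['ee_rot']).as_matrix().round(3)[:,2],o['wrist_force'].round(1))
cv2.imwrite("pics/c18.png",np.hstack([cv2.resize(cv2.imread("pics/s18.png")[130:190,285:345],(400,400),interpolation=cv2.INTER_CUBIC),cv2.resize(cv2.imread("pics/d18.png")[195:255,345:405],(400,400),interpolation=cv2.INTER_CUBIC)]))
E
```

```text
t: 23.15
ee_pos: [518.1, -76.4, 24.6]
ee_rot: [0.725, 0.689, -0.004, 0.004]
wrist_force: [-13.4, -0.7, 7.2]
width: 0.003
23.25 [518.1 -76.4  24.6] [-0.001 -0.011 -1.   ] [-13.3  -0.6   5.5]
23.35 [518.1 -76.4  24.6] [-0.001 -0.011 -1.   ] [-13.2   0.1   7.8]
```

View pics/c18.png

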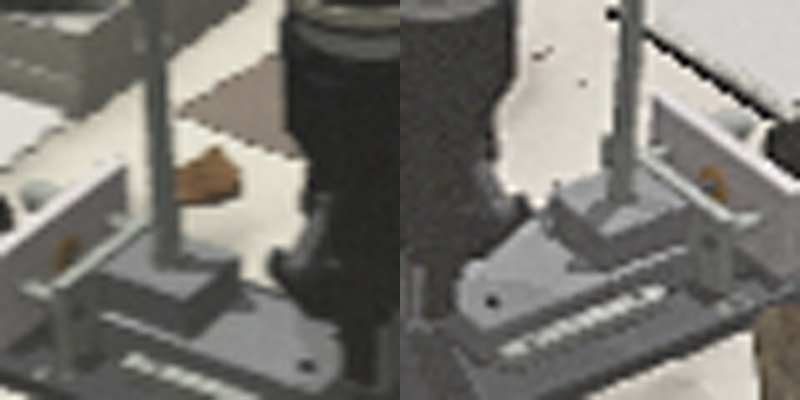

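```bash
python3 - <<'E'
from h import *
def mk(f,x,y): return cv2.resize(cv2.imread(f"pics/{f}.png")[y:y+36,x:x+48],(400,300),interpolation=cv2.INTER_CUBIC)
cv2.imwrite("pics/c19.png",np.vstack([np.hstack([mk("s12",280,150),mk("d12",368,210)]),np.hstack([mk("s18",280,150),mk("d18",368,210)])]))
cs,cd=cal("scene"),cal("side")
for q in(cs,cd):
    print((proj(q,[[650,-35,55],[650,-124,55]])-proj(q,[[640,-35,55],[640,-124,55]]))/10)
E
```

```text
[[-0.28343248 -0.0912277 ]
 [-0.27530345 -0.08212994]]
[[ 0.24909715 -0.09860662]
 [ 0.25366535 -0.10669202]]
```

View pics/c19.png

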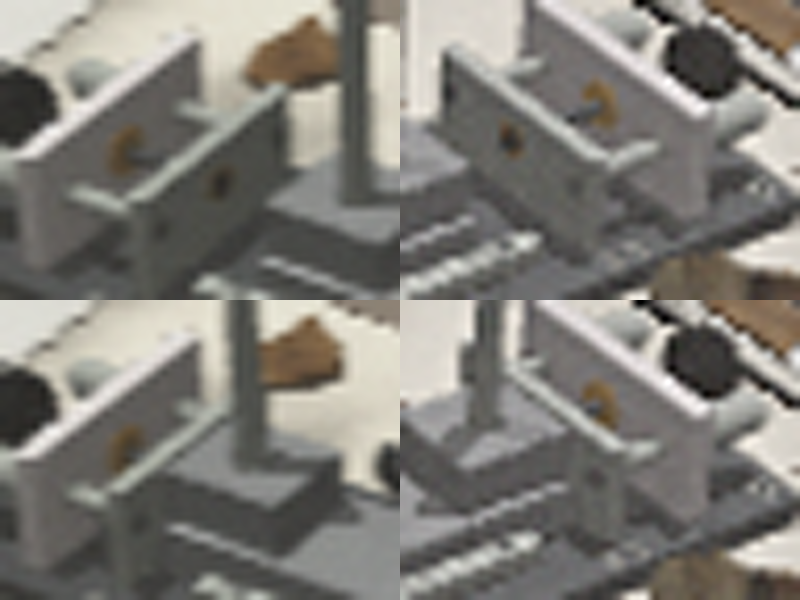

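```bash
python3 - <<'E'
from h import *
snap("side","d20");snap("scene","s20");snap("wrist","w20")
def mk(f,x,y): return cv2.resize(cv2.imread(f"pics/{f}.png")[y:y+60,x:x+40],(400,600),interpolation=cv2.INTER_NEAREST)
cv2.imwrite("pics/c20.png",np.hstack([mk("s20",290,118),mk("d20",360,175)]))
o=monitor.observe();print(o['t'],o['ee_pos'].round(1),o['wrist_force'].round(1))
E
```

```text
23.5 [518.1 -76.4  24.6] [-14.4  -1.2   5.6]
```

View pics/c20.png

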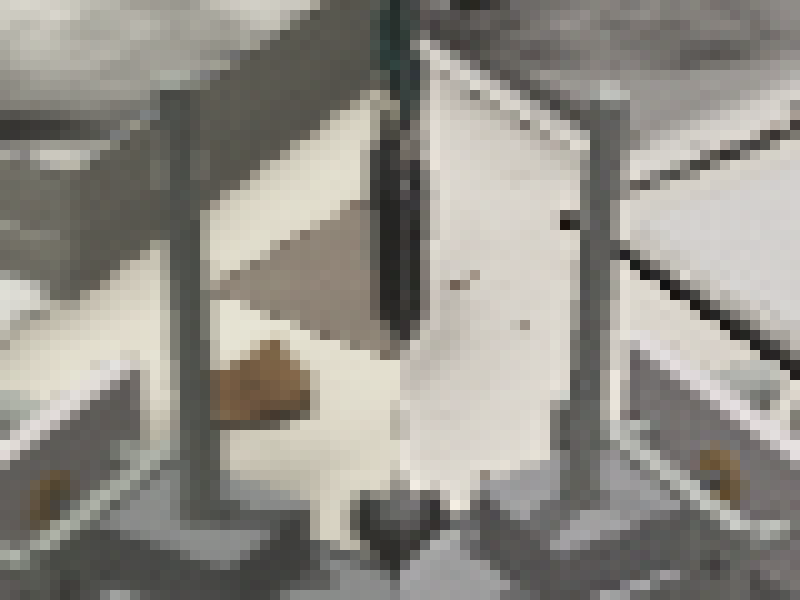

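```bash
python3 - <<'E'
from h import *
np.set_printoptions(precision=1,suppress=True)
cs,cd=cal("scene"),cal("side")
T,e=tri(cs,(307.8,125.8),cd,(380.3,184.)); B,e2=tri(cs,(309.5,168.),cd,(377.5,225.)); print(T,B,e,e2)
v=T-B; print("tilt rad",np.arctan2(np.hypot(*v[:2]),v[2]), v)
E
```

```text
[627.1 -80.7 191.3] [626.5 -82.   51. ] [np.float64(2.6246716821074263), np.float64(2.6246716821074836)] [np.float64(0.7024794022927331), np.float64(0.7024794022926489)]
tilt rad 0.010195274617595272 [  0.5   1.3 140.2]
```

Measured plate travel is about 10.7 mm (≈8.8 N spring). The rod's tilt is 0.01 rad and its top is at 191 mm, against 192 mm expected when fully down. One more steadiness check, then I hand in.

```bash
python3 - <<'E'
from h import *
from station import workorder
ok=True
for i in range(12):
    viewer.get_image("side"); o=monitor.observe()
    if i%4==3: print(o['t'],o['ee_pos'].round(2),o['wrist_force'].round(1),abs(o['joint_velocities']).max())
    ok&=abs(o['ee_pos'][0]-518.1)<0.6
print(ok)
if ok: print(workorder.sign_off())
E
```

```text
23.7 [518.07 -76.37  24.54] [-12.9  -1.    6.6] 0.001201177365269264
23.9 [518.14 -76.39  24.6 ] [-13.8   0.1   6.6] 0.001052412551139835
24.1 [518.11 -76.39  24.58] [-13.8  -1.2   6.1] 0.001645078605989348
True
the job is handed in; nothing more can be done
None
```

The long rod is in the foot's socket and released. The foot is pressed against the sprung stop plate, and I handed the job in at about 24 s with the arm still pushing.

**Rod**
- It bottomed at the predicted height.
- In the last pictures its top stood at 191 mm (192 mm expected when fully down), and it leaned about 0.01 rad.

**Press**
- From the scene and side pictures the plate stands about 10.7 mm back, between the two lines. By the spring law that is about 8.8 N, slightly under the 10 N asked for.
- The arm was at rest for the last 0.6 s or more. The wrist read about 13 to 14 N along the push.
- The wrist force is higher than the spring force because of friction under the foot, from its weight plus about 6 N of downward push from the finger. The 8.8 N comes from the plate's position and was not measured directly.

**What disagreed or went wrong on the way**
- The wrist camera differed from the other two cameras by about 2 to 3 mm.
- While sliding the foot, the finger stuck to its end face. It pressed the foot down with up to 10 N at first, and later lifted its near end slightly with about 3 N. I corrected both, and in the last pictures the foot looked flat on the bed.

I did not measure the shorter rods or the things lying round about at the end. No move came close to them.

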